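# Set the guide roller and load the exposure slide

## Task

Make the exposure slide ready for a run: with the carriage drawn right back to its loading end, turn the roller's eccentric bolt so that the square gauge bar slides freely along between the guide roller and the fence with no more than about 2 mm of play, try it there, draw the gauge out with that setting kept, and lay it back flat on its cork pad. Press every sample cell from the mat fully home in a recess of the carriage, flange flat on the plate, and push the carriage in under the hood to its front stop, without disturbing the bottle, the post or the screwdriver.

Things in the scene. Friction and masses are not known exactly. Their poses are not given: they have to be found in the camera images.
- bed: exposure slide, fixed: grey aluminium bed plate 112 mm wide (x), 505 mm long (y from -285 to +220 mm), top 14 mm above the bench. Origin on the bench, on the bed's centre line; z up, y along the slide towards the carriage's loading end, x across, away from the robot. From +y to -y: loading end, hood, gate with guide roller
- hood_top (a point): centre of the roof of the fixed dark sheet-metal hood, a tunnel over the bed: 100 mm wide, 156 mm long (bed y -148 to +8 mm), roof underside 59 and top 63 mm above the bench. On it a housing 70 x 120 mm, top at 75 mm, and in its middle the light-guide collet up to 97 mm, from which a grey light guide arches (up to 134 mm) away from the robot
- gate (a point): the gate: point on the bed's top (14 mm above the bench), on its centre line, level with the middle of the steel fence block (22 mm in x, 30 mm in y, top 38 mm above the bench), whose face stands at x +6.5 mm from here; the roller is opposite, on the -x side. Axes as the bed's. The gauge lies along y here on the bed, its centre at x 0 when it touches the fence
- roller_mid (a point): centre of the guide roller: 36 mm diameter, 19 to 43 mm above the bench, spins freely. It sits 6 mm off the bolt's axis and moves as the bolt is turned. Gap between roller and fence = 6.5 mm - 18 mm - (its x in the bed's frame). Its mounting block (40 x 58 x 5 mm) is bolted down slightly differently each time, so one bolt angle gives different gaps
- wing (a point): grip point on the eccentric bolt's upright axis. The bolt's head is a steel wing 12 mm thick, 44 mm long, 56 to 76 mm above the bench; this point is 68 mm above the bench. Axes turn with the bolt: y along the wing, x through its thickness
- eccentric (a joint): angle of the eccentric bolt (rad, -1.35 to 1.35); stays where it is left (0.15 N m friction). At 0 the wing lies along the bed's y and the gap is 14 mm give or take 1.5 mm; it grows counterclockwise seen from above and the gap grows by 6 mm x sine of the angle. Starts -1.2 to -0.5: too tight for the gauge
- carriage (a joint): travel of the carriage (m) towards the gate, the bed's -y: 0 drawn right back to the loading end, 0.160 at the front stop; 2 N of friction, stays where it is left; starts 0.03 to 0.08. Plate 84 x 210 mm, top 36.5 mm above the bench; its front tongue, 12 mm thick and 70 mm long, runs between roller and fence and is blocked if they are too close
- carriage_grip (a point): grip point on the upright aluminium handle plate at the carriage's rear end, 71 mm above the bench, 10 mm below the plate's top edge; the plate is 44 mm wide across the slide, 10 mm thick along it and rises 44 mm from the carriage. At the front stop it is 31 mm clear of the hood
- recess0 (a point): recess 0 of 3 in the carriage (0 nearest the hood, 52 mm apart): 40 x 40 mm square, 10 mm deep, bevelled mouth; this point is the centre of its mouth, in the plate's top, axes as the bed's. A cell fully home has its centre 3 mm above it, the flange lying on the plate; any recess, quarter turn or side up will do
- recess1 (a point): recess 1 of 3 in the carriage (0 nearest the hood, 52 mm apart): 40 x 40 mm square, 10 mm deep, bevelled mouth; this point is the centre of its mouth, in the plate's top, axes as the bed's. A cell fully home has its centre 3 mm above it, the flange lying on the plate; any recess, quarter turn or side up will do
- recess2 (a point): recess 2 of 3 in the carriage (0 nearest the hood, 52 mm apart): 40 x 40 mm square, 10 mm deep, bevelled mouth; this point is the centre of its mouth, in the plate's top, axes as the bed's. A cell fully home has its centre 3 mm above it, the flange lying on the plate; any recess, quarter turn or side up will do
- gauge: gauge: plain square steel bar 13 x 13 x 110 mm lying flat on its cork pad, any side up; origin at its centre, y along it; about 0.16 kg
- pad: cork pad for the gauge, 90 x 190 mm, 2 mm thick, fixed on the bench on the robot's side of the slide; origin under its centre, y along its length
- mat: grey-blue mat for the sample cells, 90 x 250 mm, 2 mm thick, fixed on the bench on the robot's side of the slide; origin under its centre, y along its length. Mat and pad may be either left or right
- cell_a: sample cell a: square aluminium frame with a round dark glass window in both faces, the same either way up: block 36 x 36 x 20 mm with a flange 46 x 46 x 6 mm round its middle. Origin at its centre, z across the 20 mm, x and y along its sides; 60 g. Two or three cells lie flat on the mat, the rest are absent
- cell_b: sample cell b: square aluminium frame with a round dark glass window in both faces, the same either way up: block 36 x 36 x 20 mm with a flange 46 x 46 x 6 mm round its middle. Origin at its centre, z across the 20 mm, x and y along its sides; 60 g. Two or three cells lie flat on the mat, the rest are absent
- cell_c: sample cell c: square aluminium frame with a round dark glass window in both faces, the same either way up: block 36 x 36 x 20 mm with a flange 46 x 46 x 6 mm round its middle. Origin at its centre, z across the 20 mm, x and y along its sides; 60 g. Two or three cells lie flat on the mat, the rest are absent
- bottle: bystander: brown bottle, 54 mm wide, 130 mm tall, origin under its centre
- post: bystander: black post holder with a steel post, 32 mm wide, 95 mm tall, origin under its centre
- driver: bystander: screwdriver 170 mm long lying on the bench beyond the slide

How it is judged:
By the outcome, as a careful person would: the job done as asked, in the order asked, and still so for the second after the job is handed in, with the robot touching nothing.
Of cell_a, cell_b, cell_c only 2 to 3 are there at a start; the rules pass over those that are not, and their reading is None.
At some moment in a run one of gauge, cell_a, cell_b, cell_c may be knocked a few centimetres aside while the robot is not near it.
Once in a run the grip may slacken for a moment while it holds something.
It also fails if it takes over 210 s, if anything falls off the work surface, if the arm or the gripper's body presses on something with over 40 N, if the wrist force passes 120 N, or if a joint passes its speed limit or range.

## Robot

A 6-joint arm with a two-finger parallel gripper is mounted at the origin on the work surface. World frame = base frame: x ahead of the robot, y to its left, z up, the work surface at z = 0. Lengths are in m, angles in rad, forces in N, time in s.
With the tool pointing down it reaches from about 0.425 to 0.95 m from the base axis. Payload 3.5 kg.
Tool frame: the origin (TCP) lies at the very end of the fingers, on their centre line; the grasp point (between the pads) lies 19 mm behind it; y points along the fingers, z is the direction in which the jaws open and shut, and the axes are right-handed (so a half turn about y gives the same grasp; the last joint's range is limited). The gripper opens to 85 mm and grips with 20 to 120 N. Pads are 22 mm wide; open, the fingers measure 114 mm over their backs; the gripper's body (76 mm by 85 mm) begins 54 mm behind the grasp point. The pads swing forward as they close: fully open they stand 13 mm farther back than shut.
Start: joints at [1.11, 0.286, 1.577, -0, 1.279, -0.15], TCP at [0.206, 0.643, 0.231] pointing down, gripper open.
Joint ranges: [-2.77, 2.77], [-0.9, 2.22], [0.21, 2.48], [-1.53, 4.67], [0.24, 2.81], [-2.84, 2.84]. Speed limits (rad/s): [2.79, 2.79, 3.14, 3.14, 3.14, 3.14].

## Interface

Orientations are given as a unit quaternion [x, y, z, w].
In Python, from plant import ctrl, cams gives the robot as it stands.
- The arm moves only by the tool play_rows, never from a script. Its argument "steps" is a list of rows, each an object of numbers: "claw": the finger opening in cm, from 0 to 8.54; "tx", "ty", "tz": the shift along the tool's x, y, z in cm; "ax", "ay", "az": the turn, a rotation vector about the tool's x, y, z in degrees. A call has 1 to 12 rows; each row is the pose to reach, as a shift and turn from the pose commanded when the call began, along the tool's axes at that moment; what a row does not reach only later rows make up. A row lasts 1/12 s, in which the tool goes at most 41.7 mm and 7.16 degrees, less where a joint would pass 70% of its speed; a pose out of reach is approached as far as the arm can. A call with a gripper value outside its range is refused whole. The fingers move at their own pace and stop on an object; "grip_force" is the grip in N (left out, the last holds). Time passes only in rows, so rows that repeat a pose let the fingers close. It gives the time, the measured TCP pose, the force and the opening at its end, in the units of the state.
- ctrl.get_state(): the state, without advancing time (a new reading comes with each control period).
- cams.read_camera(name): name is "scene" or "top" or "wrist"; returns (picture, depth): 384x512x3 uint8, blue, green, red; 384x512 float32, m along the optical axis (not along the pixel's ray), 0 where there is no reading.
- cams.camera_model(name): a dict with "intrinsics" (3x3 intrinsics, pixels), "distortion" ([k1, k2, p1, p2, k3] as OpenCV has them; the pictures are not rectified), "rvec" (rotation vector, rad) and "tvec" (3), from world to camera coordinates, as OpenCV has them; the wrist camera has in their place "tool_from_camera" (4x4, takes a point from camera to tool coordinates, whose origin is the TCP and whose axes are the tool frame's). Camera axes: x right, y down, z forward; pixel columns grow to the right and rows downward; lengths in m; the calibration is good to about 2 mm. A picture is of the moment at which its call begins: read the wrist's pose just before it. camera_model takes no time and is no camera call.
- ctrl.sign_off(): hands the job in, once; it reports no verdict.
The state is a dict: "time": time; "qpos": joint angles; "dq": joint speeds; "joint_efforts": joint torques, N m; "eef_pos": TCP position; "tcp_rot": TCP orientation; "contact_force": force on the tool from outside, world axes, zero at the start; "wrist_torque": the same for the moment, N m; "opening": opening from 0.0 (shut) to 1.0 (fully open).
Only numpy, scipy, OpenCV 4.12 (cv2) and the standard library are available. Lean on these libraries where they do the work, as an engineer would, in place of code of your own. Each camera call takes 0.05 s, during which the arm holds its last target.

## Working session

There is one attempt and no reset: what is moved stays moved. The work goes in short steps, Python scripts to look and compute and a tool call to move; the robot and the scene stay as the last step left them, time stands still between calls to the robot, and variables do not carry over. Pictures are saved under pics/ and viewed, and the job is handed in when it is done.

Besides the shell and the picture viewer there is one more tool, called after "Emit:" as name([rows], argument=value, ...), one row to a line, values as JSON. play_rows: Moves the arm, as the interface text tells. Its arguments: {"type":"object","properties":{"steps":{"type":"array","items":{"type":"object","properties":{"claw":{"type":"number"},"tx":{"type":"number"},"ty":{"type":"number"},"tz":{"type":"number"},"ax":{"type":"number"},"ay":{"type":"number"},"az":{"type":"number"}}}},"grip_force":{"type":"number"}},"required":["steps"]}

```bash
ls; mkdir -p pics; python3 - <<'E'
from plant import ctrl,cams
import cv2
print(ctrl.get_state())
for n in ["scene","top","wrist"]:
    m=cams.camera_model(n); print(n,m)
    p,d=cams.read_camera(n); cv2.imwrite(f"pics/{n}0.png",p)
    import numpy as np; np.save(f"pics/{n}0.npy",d)
E
```

```text
pics
{'time': 0.0, 'qpos': array([ 1.11001440e+00,  2.87201185e-01,  1.57818710e+00, -1.73840472e-05,
        1.27857921e+00, -1.50006328e-01]), 'dq': array([-0.0003681 ,  0.00155752,  0.00121792,  0.00037962,  0.00010928,
       -0.00085843]), 'joint_efforts': array([-4.88742990e-04, -4.05994141e+01, -2.92622513e+01, -1.89151492e-04,
        5.99690553e-03,  1.58439082e-05]), 'eef_pos': array([0.20609747, 0.64207644, 0.22991802]), 'tcp_rot': array([ 0.6993896 , -0.10967914,  0.10918546, -0.6977845 ]), 'contact_force': array([-0.3449895 ,  0.18041737,  0.78960731]), 'wrist_torque': array([-0.01218566, -0.03221516, -0.00107985]), 'opening': 1.0032119226063818}
scene {'intrinsics': array([[413.94313893,   0.        , 262.09102408],
       [  0.        , 413.94313893, 188.54298365],
       [  0.        ,   0.        ,   1.        ]]), 'distortion': array([-0.07312058,  0.        ,  0.        ,  0.        ,  0.        ]), 'rvec': array([ 1.10974436,  2.40833697, -0.95107989]), 'tvec': array([ 0.38104928, -0.27407921,  1.49216623])}
top {'intrinsics': array([[361.8797288 ,   0.        , 2
[... 238 characters left out ...]
0448877,  0.20158733]), 'tvec': array([-0.02816861,  0.59958297,  0.92772648])}
wrist {'intrinsics': array([[272.93719398,   0.        , 256.57266549],
       [  0.        , 272.93719398, 189.32449549],
       [  0.        ,   0.        ,   1.        ]]), 'distortion': array([0.00604481, 0.        , 0.        , 0.        , 0.        ]), 'tool_from_camera': array([[-3.57096636e-04,  9.50600605e-01,  3.10416434e-01,
        -7.92569385e-02],
       [-4.54766140e-04, -3.10416576e-01,  9.50600517e-01,
        -1.42141028e-01],
       [ 9.99999833e-01,  1.98289364e-04,  5.43149683e-04,
         1.03474724e-03],
       [ 0.00000000e+00,  0.00000000e+00,  0.00000000e+00,
         1.00000000e+00]])}
```

View pics/scene0.png

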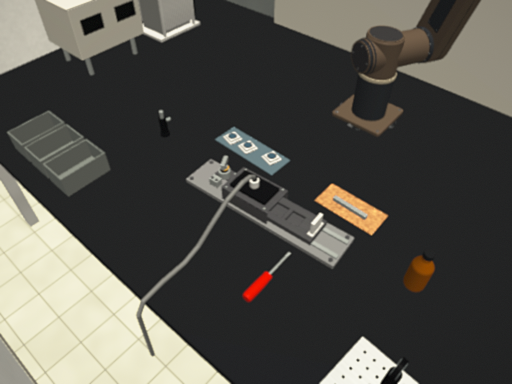

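View pics/top0.png

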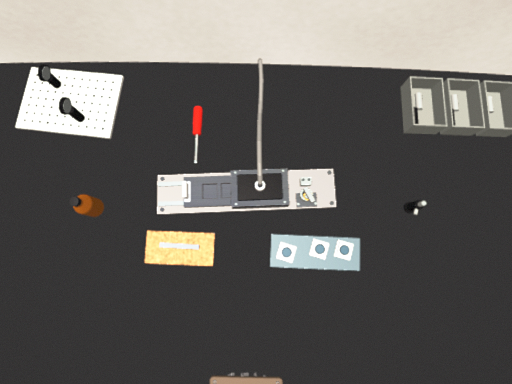

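View pics/wrist0.png

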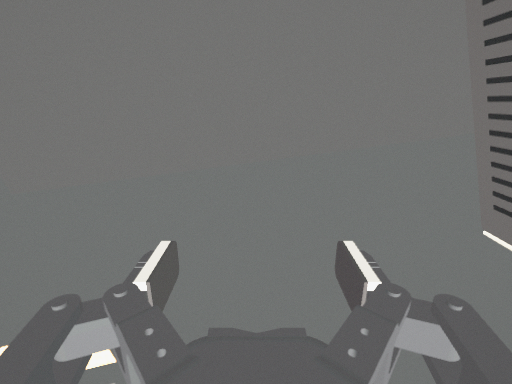

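The top view shows the bed along world y (columns 157–335, rows 170–213), with the pad and gauge at (180,247), three cells on the mat at (287,252), (319,248) and (344,250), and the wing near (307,195). Next I'll write helpers and measure.

```bash
cat > h.py <<'E'
import numpy as np, cv2
from plant import ctrl,cams
from scipy.spatial.transform import Rotation as R
def model(n,st=None):
    m=cams.camera_model(n); K=m['intrinsics'];D=m['distortion']
    if n=='wrist':
        st=st or ctrl.get_state()
        T=np.eye(4);T[:3,:3]=R.from_quat(st['tcp_rot']).as_matrix();T[:3,3]=st['eef_pos']
        W=T@m['tool_from_camera']; Rm=W[:3,:3].T; t=-Rm@W[:3,3]
    else:
        Rm=cv2.Rodrigues(m['rvec'])[0]; t=np.array(m['tvec'])
    return K,D,Rm,t
def cast(M,px,z):
    K,D,Rm,t=M; px=np.asarray(px,float).reshape(-1,1,2)
    u=cv2.undistortPoints(px,K,D).reshape(-1,2)
    d=np.c_[u,np.ones(len(u))]@Rm; c=-Rm.T@t
    s=(z-c[2])/d[:,2]; return c+d*s[:,None]
def proj(M,P):
    K,D,Rm,t=M
    return cv2.projectPoints(np.asarray(P,float).reshape(-1,1,3),cv2.Rodrigues(Rm)[0],t,K,D)[0].reshape(-1,2)
def snap(n,name):
    st=ctrl.get_state(); M=model(n,st); p,d=cams.read_camera(n)
    cv2.imwrite(f'pics/{name}.png',p); np.save(f'pics/{name}.npy',d); np.savez(f'pics/{name}_M.npz',K=M[0],D=M[1],R=M[2],t=M[3])
    return p,d,M
def load(name):
    z=np.load(f'pics/{name}_M.npz'); return cv2.imread(f'pics/{name}.png'),np.load(f'pics/{name}.npy'),(z['K'],z['D'],z['R'],z['t'])
def crop(name,x0,y0,x1,y1,k,out):
    p=cv2.imread(f'pics/{name}.png')[y0:y1,x0:x1]; cv2.imwrite(f'pics/{out}.png',cv2.resize(p,None,fx=k,fy=k,interpolation=cv2.INTER_CUBIC))
def toolaxes(st=None):
    st=st or ctrl.get_state(); return R.from_quat(st['tcp_rot']).as_matrix(),st['eef_pos']
E
python3 - <<'E'
from h import *
p,d,M=snap('top','t1'); crop('t1',130,155,370,280,3,'t1c')
print(cast(M,[(157,175),(335,170),(336,208),(158,213)],0.014))
print(cast(M,[(287,252),(319,248),(344,250)],0.022), cast(M,[(180,246)],.015))
A,e=toolaxes(); print(A,e)
E
```

```text
[[ 0.63432519  0.26862119  0.014     ]
 [ 0.66096873 -0.24073459  0.014     ]
 [ 0.55119886 -0.24161983  0.014     ]
 [ 0.52556209  0.25808906  0.014     ]]
[[ 0.42637053 -0.10344524  0.022     ]
 [ 0.43879616 -0.19121146  0.022     ]
 [ 0.43447972 -0.26028979  0.022     ]] [[0.4357967  0.19071882 0.015     ]]
[[ 9.52100062e-01 -6.67069303e-04  3.05785917e-01]
 [-3.05786562e-01 -1.34575716e-03  9.52099137e-01]
 [-2.23602523e-04 -9.99998872e-01 -1.48527630e-03]] [0.20620177 0.64230108 0.23044336]
```

View pics/t1c.png

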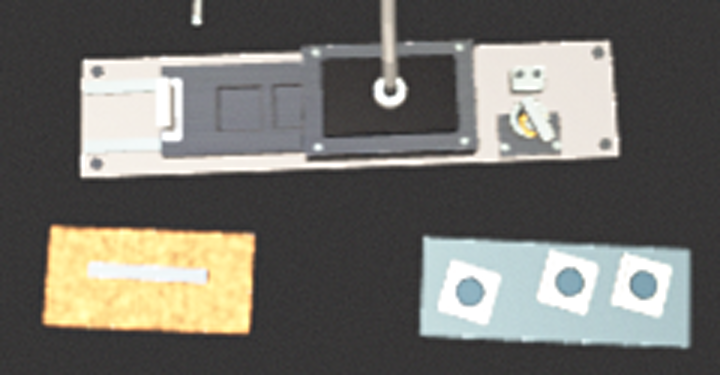

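```bash
cat >> h.py <<'E'
def goto(pos,psi,st=None):
    """shift/turn to reach tcp pos (m), tool down, jaw axis yaw psi deg"""
    st=st or ctrl.get_state(); A,e=toolaxes(st)
    p=np.deg2rad(psi); z=np.array([np.cos(p),np.sin(p),0]); y=np.array([0,0,-1.]); x=np.cross(y,z)
    T=np.c_[x,y,z]; s=A.T@(np.array(pos)-e)*100; r=np.rad2deg(R.from_matrix(A.T@T).as_rotvec())
    print('goto t',s.round(2),'a',r.round(1),'rows',np.ceil(max(np.linalg.norm(s)/4.17,np.linalg.norm(r)/7.16)))
def yaw(st=None):
    A,e=toolaxes(st); return np.rad2deg(np.arctan2(A[1,2],A[0,2]))
def say():
    st=ctrl.get_state(); print('t',round(st['time'],2),'tcp',(st['eef_pos']*1000).round(1),'yaw',round(yaw(st),2),'F',st['contact_force'].round(1),'op',round(st['opening'],3))
E
python3 - <<'E'
from h import *
p,d,M=load('t1')
f=lambda x,y:(130+x/3,155+y/3)
print('handle',cast(M,[f(168,105)],.08))
print('screws',cast(M,[f(97,72),f(598,52),f(606,143),f(97,163)],.014))
print('fence',cast(M,[f(527,78)],.038),'wing',cast(M,[f(532,120)],.076))
goto((0.47,0.10,0.25),93)
E
```

```text
handle [[0.581606   0.17013805 0.08      ]]
screws [[ 0.62301787  0.25242815  0.014     ]
 [ 0.65368902 -0.22421256  0.014     ]
 [ 0.56612145 -0.23047736  0.014     ]
 [ 0.53620245  0.2465178   0.014     ]]
fence [[ 0.62183569 -0.15250488  0.038     ]] wing [[ 0.576324   -0.15133649  0.076     ]]
goto t [ 41.7   -1.9  -43.57] a [  0.1 -20.8  -0. ] rows 15.0
```

Emit:
play_rows([
  {"claw": 8.5,"tx": 20,"ty": -1,"tz": -21,"ay": -10},
  {"claw": 8.5,"tx": 20,"ty": -1,"tz": -21,"ay": -10},
  {"claw": 8.5,"tx": 20,"ty": -1,"tz": -21,"ay": -10},
  {"claw": 8.5,"tx": 20,"ty": -1,"tz": -21,"ay": -10},
  {"claw": 8.5,"tx": 20,"ty": -1,"tz": -21,"ay": -10},
  {"claw": 8.5,"tx": 20,"ty": -1,"tz": -21,"ay": -10},
  {"claw": 8.5,"tx": 41.7,"ty": -1.9,"tz": -43.6,"ay": -21.5},
  {"claw": 8.5,"tx": 41.7,"ty": -1.9,"tz": -43.6,"ay": -21.5},
  {"claw": 8.5,"tx": 41.7,"ty": -1.9,"tz": -43.6,"ay": -21.5},
  {"claw": 8.5,"tx": 41.7,"ty": -1.9,"tz": -43.6,"ay": -21.5},
  {"claw": 8.5,"tx": 41.7,"ty": -1.9,"tz": -43.6,"ay": -21.5},
  {"claw": 0,"tx": 41.7,"ty": -1.9,"tz": -43.6,"ay": -21.5},
])

```text
invalid input at $.steps[0]: expected keys claw, tx, ty, tz, ax, ay, az
```

Emit:
play_rows([
  {"claw": 0},
  {"claw": 0},
  {"claw": 0},
])

```text
invalid input at $.steps[0]: expected keys claw, tx, ty, tz, ax, ay, az
```

```bash
python3 - <<'E'
from h import *
say(); snap('wrist','w1'); say()
E
```

```text
t 0.2 tcp [206.2 642.3 230.4] yaw 72.19 F [-0.1  0.4  0.1] op 1.001
t 0.25 tcp [206.3 642.4 230.6] yaw 72.19 F [ 0.2  0.2 -0.2] op 1.004
```

View pics/w1.png

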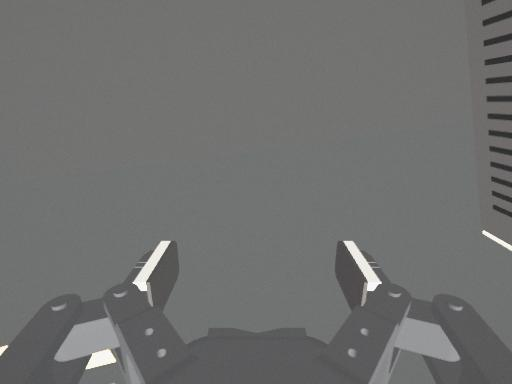

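All keys are required in every row, so I'll resend the moves.

Emit:
play_rows([
  {"claw": 0,"tx": 20,"ty": -1,"tz": -21,"ax": 0,"ay": -10,"az": 0},
  {"claw": 0,"tx": 20,"ty": -1,"tz": -21,"ax": 0,"ay": -10,"az": 0},
  {"claw": 0,"tx": 20,"ty": -1,"tz": -21,"ax": 0,"ay": -10,"az": 0},
  {"claw": 0,"tx": 20,"ty": -1,"tz": -21,"ax": 0,"ay": -10,"az": 0},
  {"claw": 0,"tx": 20,"ty": -1,"tz": -21,"ax": 0,"ay": -10,"az": 0},
  {"claw": 0,"tx": 41.7,"ty": -1.9,"tz": -43.6,"ax": 0,"ay": -21.5,"az": 0},
  {"claw": 0,"tx": 41.7,"ty": -1.9,"tz": -43.6,"ax": 0,"ay": -21.5,"az": 0},
  {"claw": 0,"tx": 41.7,"ty": -1.9,"tz": -43.6,"ax": 0,"ay": -21.5,"az": 0},
  {"claw": 0,"tx": 41.7,"ty": -1.9,"tz": -43.6,"ax": 0,"ay": -21.5,"az": 0},
  {"claw": 0,"tx": 41.7,"ty": -1.9,"tz": -43.6,"ax": 0,"ay": -21.5,"az": 0},
  {"claw": 0,"tx": 41.7,"ty": -1.9,"tz": -43.6,"ax": 0,"ay": -21.5,"az": 0},
  {"claw": 0,"tx": 41.7,"ty": -1.9,"tz": -43.6,"ax": 0,"ay": -21.5,"az": 0},
])

```text
time: 1.25
eef_pos: [0.4235, 0.1944, 0.2475]
tcp_rot: [-0.707, -0.023, 0.023, 0.707]
contact_force: [0.6, -0.2, -0.2]
opening: 0.002
```

```bash
python3 - <<'E'
from h import *
say()
E
```

```text
t 1.25 tcp [423.5 194.4 247.5] yaw 93.7 F [ 0.6 -0.2 -0.2] op 0.002
```

Emit:
play_rows([
  {"claw": 0,"tx": 5,"ty": 0,"tz": -6,"ax": 0,"ay": 0,"az": 0},
  {"claw": 0,"tx": 5,"ty": 0,"tz": -6,"ax": 0,"ay": 0,"az": 0},
  {"claw": 0,"tx": 5,"ty": 0,"tz": -6,"ax": 0,"ay": 0,"az": 0},
  {"claw": 0,"tx": 5,"ty": 0,"tz": -6,"ax": 0,"ay": 0,"az": 0},
])

```text
time: 1.58
eef_pos: [0.4777, 0.1382, 0.247]
tcp_rot: [-0.707, -0.021, 0.022, 0.707]
contact_force: [-0.5, 0.7, -0.1]
opening: 0.001
```

```bash
python3 - <<'E'
from h import *
say(); snap('wrist','w1'); say()
E
```

```text
t 1.58 tcp [477.7 138.2 247. ] yaw 93.48 F [-0.5  0.7 -0.1] op 0.001
t 1.63 tcp [476.9 139.2 246.9] yaw 93.59 F [ 0.4  0.9 -0. ] op 0.0
```

View pics/w1.png

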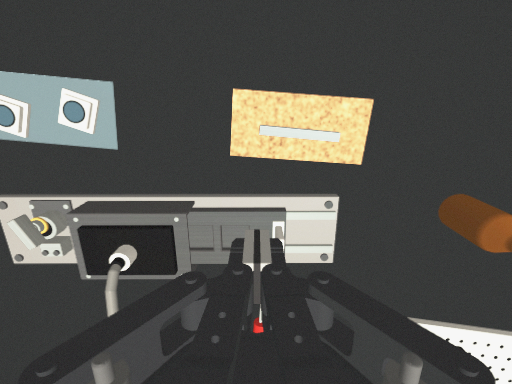

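```bash
python3 - <<'E'
from h import *
p,d,M=load('w1')
print('screws',cast(M,[(328,205),(324,257),(19,258)],.014))
print('handle top',cast(M,[(279,229)],.0805))
# gauge
hsv=cv2.cvtColor(p,cv2.COLOR_BGR2HSV)
m=((hsv[...,1]<60)&(hsv[...,2]>110)).astype(np.uint8); m[:110]=0;m[150:]=0;m[:,:245]=0;m[:,360:]=0
c=max(cv2.findContours(m,0,2)[0],key=cv2.contourArea); r=cv2.minAreaRect(c); print(r)
b=cast(M,cv2.boxPoints(r),.015); print(b, b.mean(0))
m=((hsv[...,1]>100)&(hsv[...,0]>5)&(hsv[...,0]<35)&(hsv[...,2]>120)).astype(np.uint8); m[200:]=0
m=cv2.morphologyEx(m,3,np.ones((5,5)))
c=max(cv2.findContours(m,0,2)[0],key=cv2.contourArea); r=cv2.approxPolyDP(c,8,True); b=cast(M,r,.002); print('pad',b,b.mean(0))
E
python3 -c "
from h import *
crop('w1',0,180,350,285,2,'w1c')"
```

```text
screws [[ 0.53895187  0.24842275  0.014     ]
 [ 0.62636347  0.25454813  0.014     ]
 [ 0.65656689 -0.22244147  0.014     ]]
handle top [[0.54977251 0.171667   0.0805    ]]
((299.4419250488281, 133.11956787109375), (80.9263916015625, 10.236363410949707), 5.355824947357178)
[[0.44263536 0.13996684 0.015     ]
 [0.42913473 0.14038978 0.015     ]
 [0.43247738 0.24949255 0.015     ]
 [0.44612891 0.25033272 0.015     ]] [0.43759409 0.19504547 0.015     ]
pad [[0.38543479 0.10221943 0.002     ]
 [0.41495976 0.12233792 0.002     ]
 [0.41621237 0.10189875 0.002     ]
 [0.47567483 0.1009907  0.002     ]
 [0.47664653 0.20480903 0.002     ]
 [0.46155021 0.21455298 0.002     ]
 [0.47612254 0.21344025 0.002     ]
 [0.47587548 0.29041795 0.002     ]
 [0.38793463 0.29068409 0.002     ]] [0.44115679 0.18237235 0.002     ]
```

View pics/w1c.png

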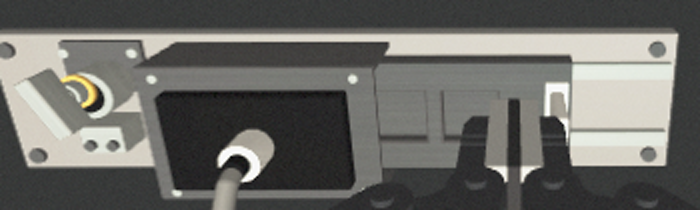

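```bash
cat >> h.py <<'E'
BO=np.array([0.5945,0.0448]);BY=3.63
def bed(x,y,z):
    a=np.deg2rad(BY); c,s=np.cos(a),np.sin(a)
    return np.array([BO[0]+c*x-s*y,BO[1]+s*x+c*y,z])
def unbed(P):
    a=np.deg2rad(BY); c,s=np.cos(a),np.sin(a); d=np.atleast_2d(P)[:,:2]-BO
    return np.c_[c*d[:,0]+s*d[:,1],-s*d[:,0]+c*d[:,1]]*1000
E
python3 - <<'E'
from h import *
say();goto(bed(0,.085,.12),90+BY);goto(bed(0,.085,.052),90+BY); print(unbed(ctrl.get_state()['eef_pos']))
E
```

```text
t 1.63 tcp [476.9 139.2 246.9] yaw 93.59 F [ 0.4  0.9 -0. ] op 0.0
goto t [11.15 12.68 -1.67] a [-0.  -0.  -0.1] rows 5.0
goto t [11.16 19.48 -1.67] a [-0.  -0.  -0.1] rows 6.0
[[-111.36689673  101.69810749]]
```

Emit:
play_rows([
  {"claw": 0,"tx": 11.2,"ty": 10,"tz": -1.7,"ax": 0,"ay": 0,"az": 0},
  {"claw": 0,"tx": 11.2,"ty": 10,"tz": -1.7,"ax": 0,"ay": 0,"az": 0},
  {"claw": 0,"tx": 11.2,"ty": 10,"tz": -1.7,"ax": 0,"ay": 0,"az": 0},
  {"claw": 0,"tx": 11.2,"ty": 10,"tz": -1.7,"ax": 0,"ay": 0,"az": 0},
  {"claw": 0,"tx": 11.2,"ty": 19.4,"tz": -1.7,"ax": 0,"ay": 0,"az": 0},
  {"claw": 0,"tx": 11.2,"ty": 19.4,"tz": -1.7,"ax": 0,"ay": 0,"az": 0},
  {"claw": 0,"tx": 11.2,"ty": 19.4,"tz": -1.7,"ax": 0,"ay": 0,"az": 0},
  {"claw": 0,"tx": 11.2,"ty": 19.4,"tz": -1.7,"ax": 0,"ay": 0,"az": 0},
  {"claw": 0,"tx": 11.2,"ty": 19.4,"tz": 2,"ax": 0,"ay": 0,"az": 0},
  {"claw": 0,"tx": 11.2,"ty": 19.4,"tz": 4,"ax": 0,"ay": 0,"az": 0},
  {"claw": 0,"tx": 11.2,"ty": 19.4,"tz": 6,"ax": 0,"ay": 0,"az": 0},
  {"claw": 0,"tx": 11.2,"ty": 19.4,"tz": 7,"ax": 0,"ay": 0,"az": 0},
])

```text
time: 2.63
eef_pos: [0.585, 0.2191, 0.0563]
tcp_rot: [-0.707, -0.025, 0.022, 0.707]
contact_force: [0.8, -1.3, -0.1]
opening: -0.001
```

Emit:
play_rows([
  {"claw": 0,"tx": 0,"ty": 0,"tz": 0.5,"ax": 0,"ay": 0,"az": 0},
  {"claw": 0,"tx": 0,"ty": 0,"tz": 0.8,"ax": 0,"ay": 0,"az": 0},
  {"claw": 0,"tx": 0,"ty": 0,"tz": 1.1,"ax": 0,"ay": 0,"az": 0},
  {"claw": 0,"tx": 0,"ty": 0,"tz": 1.1,"ax": 0,"ay": 0,"az": 0},
])

```text
time: 2.97
eef_pos: [0.5842, 0.228, 0.0543]
tcp_rot: [-0.706, -0.023, 0.022, 0.707]
contact_force: [0.4, -0.2, -0.4]
opening: -0.003
```

```bash
python3 - <<'E'
from h import *
say(); print(unbed(ctrl.get_state()['eef_pos'])); snap('wrist','w2')
E
```

```text
t 2.97 tcp [584.2 228.   54.3] yaw 93.67 F [ 0.4 -0.2 -0.4] op -0.003
[[  1.34585075 183.50503166]]
```

View pics/w2.png

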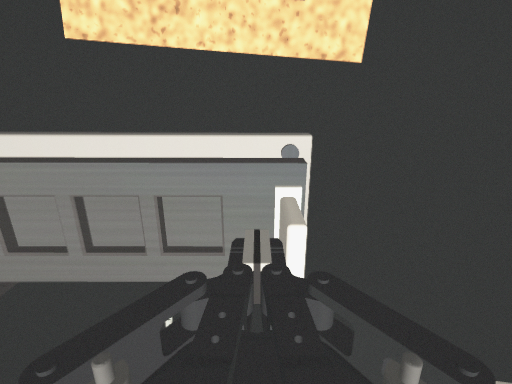

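Emit:
play_rows([
  {"claw": 0,"tx": 0,"ty": 0,"tz": 0.3,"ax": 0,"ay": 0,"az": 0},
  {"claw": 0,"tx": 0,"ty": 0,"tz": 0.5,"ax": 0,"ay": 0,"az": 0},
  {"claw": 0,"tx": 0,"ty": 0,"tz": 0.7,"ax": 0,"ay": 0,"az": 0},
  {"claw": 0,"tx": 0,"ty": 0,"tz": 0.7,"ax": 0,"ay": 0,"az": 0},
])

```text
time: 3.35
eef_pos: [0.5836, 0.2304, 0.0534]
tcp_rot: [0.71, 0.023, -0.024, -0.704]
contact_force: [-1.4, -14.4, 4.9]
opening: -0.001
```

Emit:
play_rows([
  {"claw": 0,"tx": 0,"ty": 0,"tz": -1.5,"ax": 0,"ay": 0,"az": 0},
  {"claw": 0,"tx": 0,"ty": -4,"tz": -1.5,"ax": 0,"ay": 0,"az": 0},
  {"claw": 0,"tx": 0,"ty": -8,"tz": -1.5,"ax": 0,"ay": 0,"az": 0},
  {"claw": 0,"tx": 0,"ty": -12,"tz": -1.5,"ax": 0,"ay": 0,"az": 0},
  {"claw": 0,"tx": -4,"ty": -14,"tz": -6,"ax": 0,"ay": 0,"az": 0},
  {"claw": 0,"tx": -7,"ty": -14,"tz": -10,"ax": 0,"ay": 0,"az": 0},
  {"claw": 0,"tx": -7,"ty": -14,"tz": -14,"ax": 0,"ay": 0,"az": 0},
  {"claw": 0,"tx": -7,"ty": -14,"tz": -18,"ax": 0,"ay": 0,"az": 0},
  {"claw": 0,"tx": -7,"ty": -14,"tz": -22,"ax": 0,"ay": 0,"az": 0},
  {"claw": 0,"tx": -7,"ty": -14,"tz": -26,"ax": 0,"ay": 0,"az": 0},
  {"claw": 0,"tx": -7,"ty": -14,"tz": -30,"ax": 0,"ay": 0,"az": 0},
  {"claw": 0,"tx": -7,"ty": -14,"tz": -34,"ax": 0,"ay": 0,"az": 0},
])

```text
time: 4.35
eef_pos: [0.5336, -0.0962, 0.193]
tcp_rot: [-0.706, -0.023, 0.022, 0.707]
contact_force: [0.7, -0.1, 0.7]
opening: 0.0
```

```bash
python3 - <<'E'
from h import *
say(); goto((.635,-.152,.16),90+BY)
E
```

```text
t 4.35 tcp [533.6 -96.2 193. ] yaw 93.65 F [ 0.7 -0.1  0.7] op 0.0
goto t [ 9.76  3.3  -6.22] a [-0.1  0.   0.1] rows 3.0
```

Emit:
play_rows([
  {"claw": 0,"tx": 9.8,"ty": 3.3,"tz": -6.2,"ax": 0,"ay": 0,"az": 0},
  {"claw": 0,"tx": 9.8,"ty": 3.3,"tz": -6.2,"ax": 0,"ay": 0,"az": 0},
  {"claw": 0,"tx": 9.8,"ty": 3.3,"tz": -6.2,"ax": 0,"ay": 0,"az": 0},
  {"claw": 0,"tx": 9.8,"ty": 3.3,"tz": -6.2,"ax": 0,"ay": 0,"az": 0},
  {"claw": 0,"tx": 9.8,"ty": 3.3,"tz": -6.2,"ax": 0,"ay": 0,"az": 0},
  {"claw": 0,"tx": 9.8,"ty": 3.3,"tz": -6.2,"ax": 0,"ay": 0,"az": 0},
])

```text
time: 4.85
eef_pos: [0.6353, -0.1497, 0.1593]
tcp_rot: [-0.706, -0.022, 0.023, 0.707]
contact_force: [0.5, 0.3, -0.2]
opening: 0.004
```

```bash
python3 - <<'E'
from h import *
say(); snap('wrist','w3');say(); crop('w3',130,20,380,220,3,'w3c')
E
```

```text
t 4.85 tcp [ 635.3 -149.7  159.3] yaw 93.66 F [ 0.5  0.3 -0.2] op 0.004
t 4.9 tcp [ 635.4 -149.4  160.5] yaw 93.7 F [0.5 0.5 0.3] op -0.001
```

View pics/w3c.png

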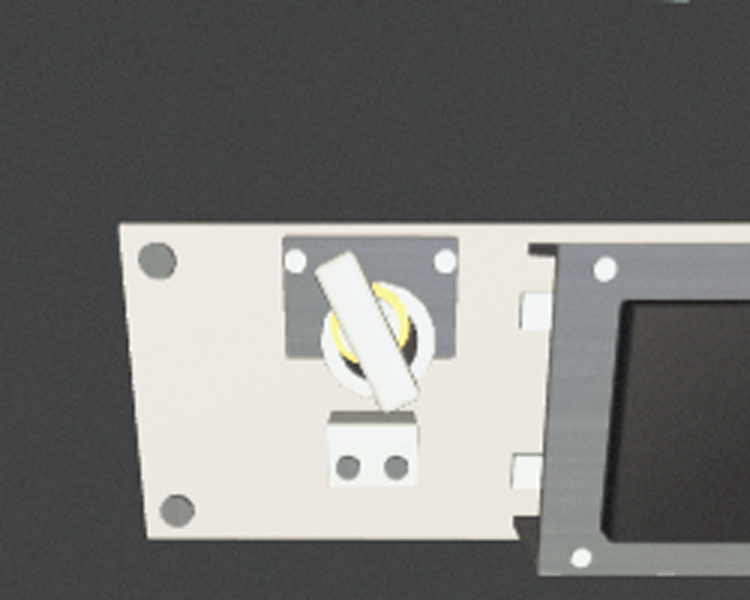

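```bash
python3 - <<'E'
from h import *
p,d,M=load('w3')
f=lambda *q:[(130+x/3,20+y/3) for x,y in q]
w=cast(M,f((367,331),(335,260),(400,402),(317,270),(354,252),(380,410),(417,397)),.076); print('wing',w.round(4)); print(unbed(w).round(1))
b=unbed(w); v=b[2]-b[1]; print('ang',np.rad2deg(np.arctan2(-v[0],v[1])))
print('roller c,left,right',unbed(cast(M,f((379,342),(321,340),(437,340),(378,283),(378,400)),.043)).round(1))
print('fence top edge',unbed(cast(M,f((328,423),(417,423),(372,487)),.038)).round(1))
print('screws',unbed(cast(M,f((157,261),(177,511)),.014)).round(1), 'bed corner',unbed(cast(M,f((120,223),(148,539)),.014)).round(1))
print('block',unbed(cast(M,f((283,236),(458,236)),.019)).round(1))
E
```

```text
wing [[ 0.5799 -0.1556  0.076 ]
 [ 0.5621 -0.1652  0.076 ]
 [ 0.5987 -0.1453  0.076 ]
 [ 0.5649 -0.1698  0.076 ]
 [ 0.5598 -0.1603  0.076 ]
 [ 0.6013 -0.1507  0.076 ]
 [ 0.597  -0.1407  0.076 ]]
[[ -27.3 -199.1]
 [ -45.6 -207.5]
 [  -7.9 -190. ]
 [ -43.1 -212.3]
 [ -47.7 -202.5]
 [  -5.6 -195.6]
 [  -9.3 -185.3]]
ang -65.1740211998293
roller c,left,right [[ -20.5 -195.8]
 [ -21.1 -213.9]
 [ -21.2 -177.8]
 [ -38.3 -196.1]
 [  -2.3 -196.1]]
fence top edge [[   6.2 -212.5]
 [   6.2 -183.4]
 [  28.  -198.1]]
screws [[ -43.9 -270.4]
 [  44.5 -270.4]] bed corner [[ -56.  -281.6]
 [  55.5 -282. ]]
block [[ -51.9 -227.2]
 [ -52.  -170. ]]
```

```bash
python3 - <<'E'
from h import *
say(); goto((.5802,-.1554,.11),28.4-90);goto((.5802,-.1554,.05),28.4-90)
E
```

```text
t 4.9 tcp [ 635.4 -149.4  160.5] yaw 93.7 F [0.5 0.5 0.3] op -0.001
goto t [-5.55  5.04 -0.25] a [ -0.  155.3  -0. ] rows 22.0
goto t [-5.55 11.04 -0.25] a [ -0.  155.3  -0. ] rows 22.0
```

Emit:
play_rows([
  {"claw": 3,"tx": -5.5,"ty": 0,"tz": -0.2,"ax": 0,"ay": 80,"az": 0},
  {"claw": 3,"tx": -5.5,"ty": 0,"tz": -0.2,"ax": 0,"ay": 80,"az": 0},
  {"claw": 3,"tx": -5.5,"ty": 0,"tz": -0.2,"ax": 0,"ay": 80,"az": 0},
  {"claw": 3,"tx": -5.5,"ty": 0,"tz": -0.2,"ax": 0,"ay": 80,"az": 0},
  {"claw": 3,"tx": -5.5,"ty": 0,"tz": -0.2,"ax": 0,"ay": 80,"az": 0},
  {"claw": 3,"tx": -5.5,"ty": 0,"tz": -0.2,"ax": 0,"ay": 80,"az": 0},
  {"claw": 3,"tx": -5.5,"ty": 0,"tz": -0.2,"ax": 0,"ay": 80,"az": 0},
  {"claw": 3,"tx": -5.5,"ty": 0,"tz": -0.2,"ax": 0,"ay": 80,"az": 0},
  {"claw": 3,"tx": -5.5,"ty": 0,"tz": -0.2,"ax": 0,"ay": 80,"az": 0},
  {"claw": 3,"tx": -5.5,"ty": 0,"tz": -0.2,"ax": 0,"ay": 80,"az": 0},
  {"claw": 3,"tx": -5.5,"ty": 0,"tz": -0.2,"ax": 0,"ay": 80,"az": 0},
  {"claw": 3,"tx": -5.5,"ty": 0,"tz": -0.2,"ax": 0,"ay": 80,"az": 0},
])

```text
time: 5.9
eef_pos: [0.5808, -0.1545, 0.162]
tcp_rot: [-0.555, 0.436, -0.438, 0.556]
contact_force: [0.2, -0.2, -0.8]
opening: 0.354
```

```bash
python3 - <<'E'
from h import *
say(); goto((.5802,-.1554,.11),28.4-90);goto((.5802,-.1554,.05),28.4-90)
E
```

```text
t 5.9 tcp [ 580.8 -154.5  162. ] yaw 13.57 F [ 0.2 -0.2 -0.8] op 0.354
goto t [ 0.06  5.2  -0.09] a [-0.2 75.2 -0. ] rows 11.0
goto t [ 0.05 11.2  -0.11] a [-0.2 75.2 -0. ] rows 11.0
```

Emit:
play_rows([
  {"claw": 3,"tx": 0,"ty": 2,"tz": -0.1,"ax": 0,"ay": 75.2,"az": 0},
  {"claw": 3,"tx": 0,"ty": 3,"tz": -0.1,"ax": 0,"ay": 75.2,"az": 0},
  {"claw": 3,"tx": 0,"ty": 4,"tz": -0.1,"ax": 0,"ay": 75.2,"az": 0},
  {"claw": 3,"tx": 0,"ty": 5,"tz": -0.1,"ax": 0,"ay": 75.2,"az": 0},
  {"claw": 3,"tx": 0,"ty": 5,"tz": -0.1,"ax": 0,"ay": 75.2,"az": 0},
  {"claw": 3,"tx": 0,"ty": 5,"tz": -0.1,"ax": 0,"ay": 75.2,"az": 0},
  {"claw": 3,"tx": 0,"ty": 5,"tz": -0.1,"ax": 0,"ay": 75.2,"az": 0},
  {"claw": 3,"tx": 0,"ty": 5,"tz": -0.1,"ax": 0,"ay": 75.2,"az": 0},
  {"claw": 3,"tx": 0,"ty": 5,"tz": -0.1,"ax": 0,"ay": 75.2,"az": 0},
  {"claw": 3,"tx": 0,"ty": 5,"tz": -0.1,"ax": 0,"ay": 75.2,"az": 0},
  {"claw": 3,"tx": 0,"ty": 5,"tz": -0.1,"ax": 0,"ay": 75.2,"az": 0},
  {"claw": 3,"tx": 0,"ty": 5,"tz": -0.1,"ax": 0,"ay": 75.2,"az": 0},
])

```text
time: 6.9
eef_pos: [0.5801, -0.1551, 0.1114]
tcp_rot: [0.174, -0.685, 0.686, -0.175]
contact_force: [0.4, 1.6, 0.3]
opening: 0.352
```

```bash
python3 - <<'E'
from h import *
say(); goto((.5802,-.1554,.051),28.4-90); snap('wrist','w4')
E
```

```text
t 6.9 tcp [ 580.1 -155.1  111.4] yaw -61.4 F [0.4 1.6 0.3] op 0.352
goto t [0.01 6.04 0.02] a [-0.1  0.2 -0.1] rows 2.0
```

View pics/w4.png

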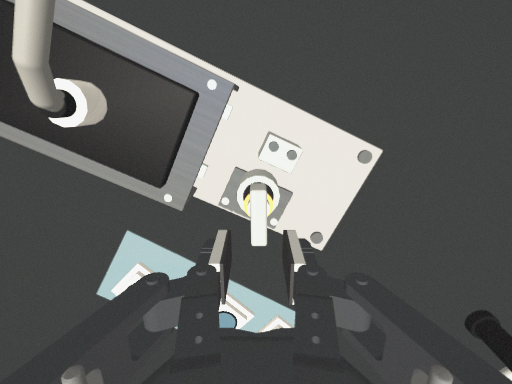

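Emit:
play_rows([
  {"claw": 3,"tx": 0,"ty": 3,"tz": 0,"ax": 0,"ay": 0.2,"az": 0},
  {"claw": 3,"tx": 0,"ty": 5,"tz": 0,"ax": 0,"ay": 0.2,"az": 0},
  {"claw": 3,"tx": 0,"ty": 6,"tz": 0,"ax": 0,"ay": 0.2,"az": 0},
  {"claw": 3,"tx": 0,"ty": 6,"tz": 0,"ax": 0,"ay": 0.2,"az": 0},
  {"claw": 0.6,"tx": 0,"ty": 6,"tz": 0,"ax": 0,"ay": 0.2,"az": 0},
  {"claw": 0.6,"tx": 0,"ty": 6,"tz": 0,"ax": 0,"ay": 0.2,"az": 0},
  {"claw": 0.6,"tx": 0,"ty": 6,"tz": 0,"ax": 0,"ay": 0.2,"az": 0},
  {"claw": 0.6,"tx": 0,"ty": 6,"tz": 0,"ax": 0,"ay": 0.2,"az": 0},
  {"claw": 0.6,"tx": 0,"ty": 6,"tz": 0,"ax": 0,"ay": 0.2,"az": 0},
], grip_force=60)

```text
time: 7.7
eef_pos: [0.5809, -0.1561, 0.0514]
tcp_rot: [0.173, -0.685, 0.686, -0.174]
contact_force: [0.4, -1.4, 0.4]
opening: 0.13
```

Emit:
play_rows([
  {"claw": 0.6,"tx": 0,"ty": 0,"tz": 0,"ax": 0,"ay": -6,"az": 0},
  {"claw": 0.6,"tx": 0,"ty": 0,"tz": 0,"ax": 0,"ay": -12,"az": 0},
  {"claw": 0.6,"tx": 0,"ty": 0,"tz": 0,"ax": 0,"ay": -18,"az": 0},
  {"claw": 0.6,"tx": 0,"ty": 0,"tz": 0,"ax": 0,"ay": -24,"az": 0},
  {"claw": 0.6,"tx": 0,"ty": 0,"tz": 0,"ax": 0,"ay": -30,"az": 0},
  {"claw": 0.6,"tx": 0,"ty": 0,"tz": 0,"ax": 0,"ay": -36,"az": 0},
  {"claw": 0.6,"tx": 0,"ty": 0,"tz": 0,"ax": 0,"ay": -42,"az": 0},
  {"claw": 0.6,"tx": 0,"ty": 0,"tz": 0,"ax": 0,"ay": -48,"az": 0},
  {"claw": 0.6,"tx": 0,"ty": 0,"tz": 0,"ax": 0,"ay": -54,"az": 0},
  {"claw": 0.6,"tx": 0,"ty": 0,"tz": 0,"ax": 0,"ay": -60,"az": 0},
  {"claw": 0.6,"tx": 0,"ty": 0,"tz": 0,"ax": 0,"ay": -65,"az": 0},
  {"claw": 0.6,"tx": 0,"ty": 0,"tz": 0,"ax": 0,"ay": -65,"az": 0},
])

```text
time: 8.7
eef_pos: [0.5799, -0.1555, 0.0513]
tcp_rot: [0.515, -0.486, 0.485, -0.514]
contact_force: [-4.4, 1.7, 5.3]
opening: 0.13
```

Emit:
play_rows([
  {"claw": 0.6,"tx": 0,"ty": 0,"tz": 0,"ax": 0,"ay": 0,"az": 0},
  {"claw": 0.6,"tx": 0,"ty": 0,"tz": 0,"ax": 0,"ay": 0,"az": 0},
])

```text
time: 8.87
eef_pos: [0.5799, -0.1555, 0.0513]
tcp_rot: [0.514, -0.486, 0.485, -0.513]
contact_force: [-5.0, 1.6, 6.2]
opening: 0.126
```

```bash
python3 - <<'E'
from h import *
say(); print(ctrl.get_state()['wrist_torque'])
E
```

```text
t 8.87 tcp [ 579.9 -155.5   51.3] yaw 3.2 F [-5.   1.6  6.2] op 0.126
[0.26617152 0.75129745 0.11210285]
```

Emit:
play_rows([
  {"claw": 3,"tx": 0,"ty": 0,"tz": 0,"ax": 0,"ay": 0,"az": 0},
  {"claw": 3,"tx": 0,"ty": 0,"tz": 0,"ax": 0,"ay": 0,"az": 0},
  {"claw": 3,"tx": 0,"ty": 0,"tz": 0,"ax": 0,"ay": 0,"az": 0},
  {"claw": 3,"tx": 0,"ty": 0,"tz": 0,"ax": 0,"ay": 0,"az": 0},
  {"claw": 3,"tx": 0,"ty": -4,"tz": 0,"ax": 0,"ay": 0,"az": 0},
  {"claw": 3,"tx": 3,"ty": -8,"tz": 0,"ax": 0,"ay": 0,"az": 0},
  {"claw": 3,"tx": 6,"ty": -11,"tz": 1,"ax": 0,"ay": -0.4,"az": 0},
  {"claw": 3,"tx": 6,"ty": -11,"tz": 1,"ax": 0,"ay": -0.4,"az": 0},
  {"claw": 3,"tx": 6,"ty": -11,"tz": 1,"ax": 0,"ay": -0.4,"az": 0},
  {"claw": 3,"tx": 6,"ty": -11,"tz": 1,"ax": 0,"ay": -0.4,"az": 0},
])

```text
time: 9.7
eef_pos: [0.5935, -0.215, 0.1597]
tcp_rot: [-0.515, 0.484, -0.484, 0.516]
contact_force: [0.2, 0.4, -0.9]
opening: 0.351
```

```bash
python3 - <<'E'
from h import *
say(); snap('wrist','w5');say(); crop('w5',180,50,380,200,4,'w5c')
snap('top','t2')
E
```

```text
t 9.7 tcp [ 593.5 -215.   159.7] yaw 3.62 F [ 0.2  0.4 -0.9] op 0.351
t 9.75 tcp [ 592.5 -213.9  158. ] yaw 3.67 F [-1.6  0.4 -0.3] op 0.355
```

View pics/w5c.png

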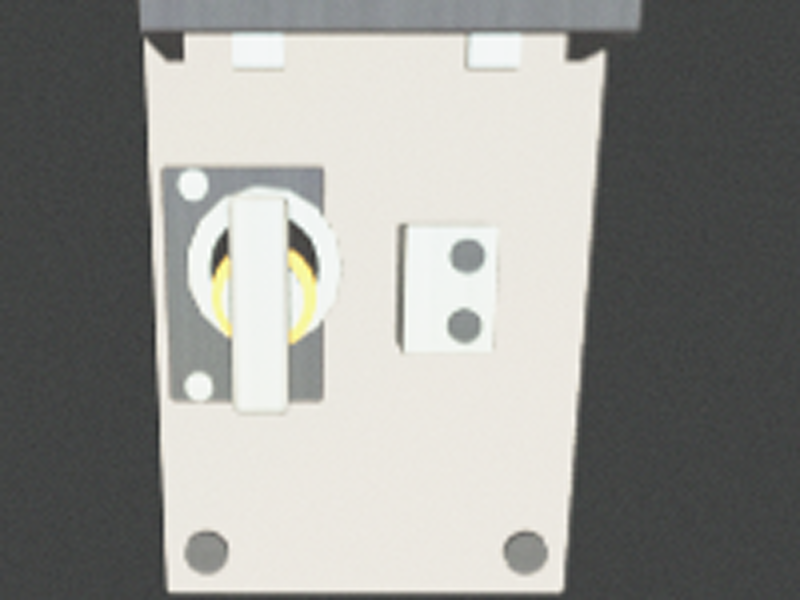

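View pics/t2.png

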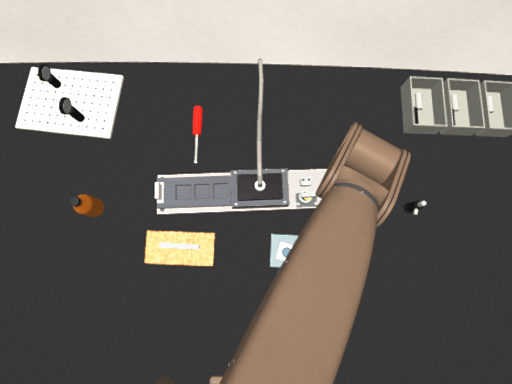

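```bash
python3 - <<'E'
from h import *
p,d,M=load('w5')
f=lambda *q:[(180+x/4,50+y/4) for x,y in q]
r=unbed(cast(M,f((188,267),(341,267),(265,187),(265,345)),.043)); print('roller',r.round(1), r[:2].mean(0))
fe=unbed(cast(M,f((406,225),(404,350),(498,228)),.038)); print('fence',fe.round(1))
fb=unbed(cast(M,f((397,352),),.014)); print('fence bottom',fb.round(1))
w=unbed(cast(M,f((232,195),(286,195),(232,412),(286,412)),.076)); print('wing',w.round(1))
print('gap', fe[:2,0].mean()-r[1,0], fe[:2,0].mean()-r[:2,0].mean()-18)
E
```

```text
roller [[ -43.8 -193. ]
 [  -8.7 -193. ]
 [ -26.  -175.7]
 [ -26.4 -210.7]] [ -26.29936401 -193.02607252]
fence [[   6.3 -183.9]
 [   6.7 -212.5]
 [  27.6 -184.6]]
fence bottom [[   7.  -216.1]]
wing [[ -31.3 -177.5]
 [ -20.7 -177.5]
 [ -32.2 -220.5]
 [ -20.9 -220.5]]
gap 15.253222552799283 14.802605530211146
```

```bash
python3 - <<'E'
from h import *
say(); goto((.580,-.1555,.051),3.2)
E
```

```text
t 9.8 tcp [ 592.2 -213.4  157.3] yaw 3.71 F [ 0.9  0.5 -0.4] op 0.35
goto t [-5.83 10.66 -0.8 ] a [ 0.2  0.5 -0.2] rows 3.0
```

Emit:
play_rows([
  {"claw": 3,"tx": -2,"ty": 2,"tz": -0.8,"ax": 0,"ay": 0.5,"az": 0},
  {"claw": 3,"tx": -5.8,"ty": 3,"tz": -0.8,"ax": 0,"ay": 0.5,"az": 0},
  {"claw": 3,"tx": -5.8,"ty": 6,"tz": -0.8,"ax": 0,"ay": 0.5,"az": 0},
  {"claw": 3,"tx": -5.8,"ty": 6,"tz": -0.8,"ax": 0,"ay": 0.5,"az": 0},
  {"claw": 3,"tx": -5.8,"ty": 6,"tz": -0.8,"ax": 0,"ay": 0.5,"az": 0},
  {"claw": 3,"tx": -5.8,"ty": 6,"tz": -0.8,"ax": 0,"ay": 0.5,"az": 0},
])

```text
time: 10.3
eef_pos: [0.5818, -0.1575, 0.0999]
tcp_rot: [0.514, -0.486, 0.486, -0.514]
contact_force: [-0.6, -0.9, -0.1]
opening: 0.351
```

```bash
python3 - <<'E'
from h import *
say(); goto((.580,-.1555,.051),3.2)
E
```

```text
t 10.3 tcp [ 581.8 -157.5   99.9] yaw 3.2 F [-0.6 -0.9 -0.1] op 0.351
goto t [-0.21  4.89 -0.17] a [ 0.1  0.  -0. ] rows 2.0
```

Emit:
play_rows([
  {"claw": 3,"tx": -0.2,"ty": 2.5,"tz": -0.2,"ax": 0,"ay": 0,"az": 0},
  {"claw": 3,"tx": -0.2,"ty": 4.9,"tz": -0.2,"ax": 0,"ay": 0,"az": 0},
  {"claw": 3,"tx": -0.2,"ty": 4.9,"tz": -0.2,"ax": 0,"ay": 0,"az": 0},
  {"claw": 0.6,"tx": -0.2,"ty": 4.9,"tz": -0.2,"ax": 0,"ay": 0,"az": 0},
  {"claw": 0.6,"tx": -0.2,"ty": 4.9,"tz": -0.2,"ax": 0,"ay": 0,"az": 0},
  {"claw": 0.6,"tx": -0.2,"ty": 4.9,"tz": -0.2,"ax": 0,"ay": 0,"az": 0},
  {"claw": 0.6,"tx": -0.2,"ty": 4.9,"tz": -0.2,"ax": 0,"ay": 0,"az": 0},
  {"claw": 0.6,"tx": -0.2,"ty": 4.9,"tz": -0.2,"ax": 0,"ay": 2,"az": 0},
  {"claw": 0.6,"tx": -0.2,"ty": 4.9,"tz": -0.2,"ax": 0,"ay": 4,"az": 0},
  {"claw": 0.6,"tx": -0.2,"ty": 4.9,"tz": -0.2,"ax": 0,"ay": 5,"az": 0},
  {"claw": 0.6,"tx": -0.2,"ty": 4.9,"tz": -0.2,"ax": 0,"ay": 5,"az": 0},
  {"claw": 0.6,"tx": -0.2,"ty": 4.9,"tz": -0.2,"ax": 0,"ay": 5,"az": 0},
])

```text
time: 11.3
eef_pos: [0.5801, -0.1566, 0.0526]
tcp_rot: [0.492, -0.507, 0.508, -0.492]
contact_force: [-5.2, -2.9, 2.9]
opening: 0.124
```

Emit:
play_rows([
  {"claw": 3,"tx": 0,"ty": 0,"tz": 0,"ax": 0,"ay": 0,"az": 0},
  {"claw": 3,"tx": 0,"ty": 0,"tz": 0,"ax": 0,"ay": 0,"az": 0},
  {"claw": 3,"tx": 0,"ty": 0,"tz": 0,"ax": 0,"ay": 0,"az": 0},
  {"claw": 3,"tx": 0,"ty": -4,"tz": 0,"ax": 0,"ay": 0,"az": 0},
  {"claw": 3,"tx": 0,"ty": -8,"tz": 0,"ax": 0,"ay": 0,"az": 0},
  {"claw": 3,"tx": 0,"ty": -11,"tz": 0,"ax": 0,"ay": 0,"az": 0},
  {"claw": 3,"tx": 0,"ty": -12,"tz": -4,"ax": 0,"ay": 0,"az": 0},
  {"claw": 3,"tx": 0,"ty": -12,"tz": -8,"ax": 0,"ay": 0,"az": 0},
  {"claw": 3,"tx": 0,"ty": -12,"tz": -11,"ax": 0,"ay": 0,"az": 0},
  {"claw": 3,"tx": -4,"ty": -12,"tz": -13,"ax": 0,"ay": 0,"az": 0},
  {"claw": 3,"tx": -8,"ty": -12,"tz": -13,"ax": 0,"ay": 0,"az": 0},
  {"claw": 3,"tx": -12,"ty": -12,"tz": -13,"ax": 0,"ay": 0,"az": 0},
])

```text
time: 12.3
eef_pos: [0.453, -0.0309, 0.1717]
tcp_rot: [0.49, -0.508, 0.509, -0.492]
contact_force: [1.4, 0.4, 0.5]
opening: 0.352
```

```bash
python3 - <<'E'
from h import *
say(); snap('top','t3'); crop('t3',130,155,370,280,3,'t3c')
p,d,M=load('t3')
hsv=cv2.cvtColor(p,cv2.COLOR_BGR2HSV)
m=((hsv[...,1]<70)&(hsv[...,2]>110)).astype(np.uint8); m[:236]=0;m[262:]=0;m[:,:148]=0;m[:,213:]=0
c=max(cv2.findContours(m,0,2)[0],key=cv2.contourArea); r=cv2.minAreaRect(c); print(r)
b=cast(M,cv2.boxPoints(r),.015); print(b, b.mean(0))
E
```

```text
t 12.3 tcp [453.  -30.9 171.7] yaw -2.02 F [1.4 0.4 0.5] op 0.352
((178.51034545898438, 245.32412719726562), (39.343753814697266, 5.637314319610596), 3.3664605617523193)
[[0.43144267 0.24965753 0.015     ]
 [0.4468657  0.24971633 0.015     ]
 [0.44352053 0.14041105 0.015     ]
 [0.42816418 0.14060995 0.015     ]] [0.43749827 0.19509871 0.015     ]
```

View pics/t3c.png

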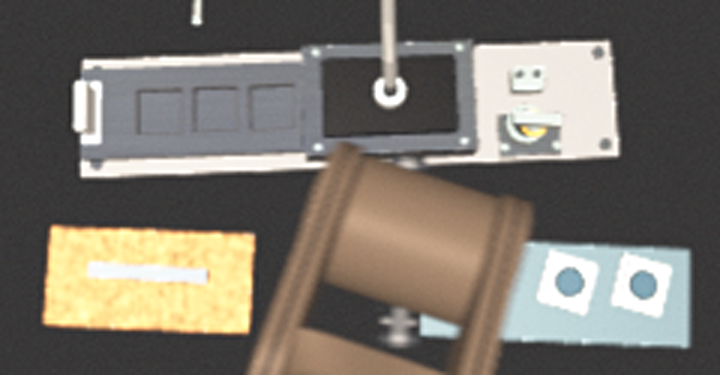

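```bash
python3 - <<'E'
from h import *
say(); goto((.4363,.155,.06),-1.7)
E
```

```text
t 12.35 tcp [452.8 -24.  171.5] yaw -1.66 F [-1.1  4.1  0.6] op 0.349
goto t [-17.79  11.24  -2.19] a [-0.1  0.  -0.3] rows 6.0
```

Emit:
play_rows([
  {"claw": 3,"tx": -17.5,"ty": 0,"tz": -2.2,"ax": 0,"ay": 0,"az": 0},
  {"claw": 3,"tx": -17.5,"ty": 0,"tz": -2.2,"ax": 0,"ay": 0,"az": 0},
  {"claw": 3,"tx": -17.5,"ty": 0,"tz": -2.2,"ax": 0,"ay": 0,"az": 0},
  {"claw": 3,"tx": -17.5,"ty": 4,"tz": -2.2,"ax": 0,"ay": 0,"az": 0},
  {"claw": 3,"tx": -17.5,"ty": 8,"tz": -2.2,"ax": 0,"ay": 0,"az": 0},
  {"claw": 3,"tx": -17.5,"ty": 10,"tz": -2.2,"ax": 0,"ay": 0,"az": 0},
  {"claw": 3,"tx": -17.5,"ty": 10,"tz": -2.2,"ax": 0,"ay": 0,"az": 0},
  {"claw": 3,"tx": -17.5,"ty": 10,"tz": -2.2,"ax": 0,"ay": 0,"az": 0},
  {"claw": 3,"tx": -17.5,"ty": 10,"tz": -2.2,"ax": 0,"ay": 0,"az": 0},
])

```text
time: 13.1
eef_pos: [0.4389, 0.1438, 0.073]
tcp_rot: [0.491, -0.507, 0.509, -0.493]
contact_force: [0.1, 0.2, 0.9]
opening: 0.353
```

```bash
python3 - <<'E'
from h import *
say();  snap('wrist','w6');say(); goto((.4363,.155,.005),-1.7);
E
```

```text
t 13.1 tcp [438.9 143.8  73. ] yaw -1.82 F [0.1 0.2 0.9] op 0.353
t 13.15 tcp [439.6 143.7  73.8] yaw -1.85 F [-0.   0.2  0.4] op 0.349
goto t [-1.12  6.88 -0.4 ] a [-0.3 -0.2 -0. ] rows 2.0
```

View pics/w6.png

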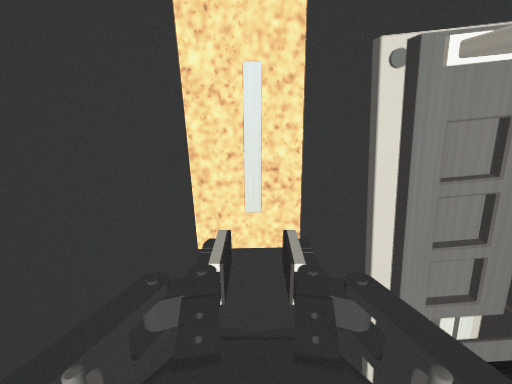

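Emit:
play_rows([
  {"claw": 3,"tx": -1.1,"ty": 3,"tz": -0.3,"ax": 0,"ay": 0,"az": 0},
  {"claw": 3,"tx": -1.1,"ty": 5.5,"tz": -0.3,"ax": 0,"ay": 0,"az": 0},
  {"claw": 3,"tx": -1.1,"ty": 6.8,"tz": -0.3,"ax": 0,"ay": 0,"az": 0},
  {"claw": 3,"tx": -1.1,"ty": 6.8,"tz": -0.3,"ax": 0,"ay": 0,"az": 0},
  {"claw": 3,"tx": -1.1,"ty": 6.8,"tz": -0.3,"ax": 0,"ay": 0,"az": 0},
])

```text
time: 13.57
eef_pos: [0.4363, 0.1546, 0.0049]
tcp_rot: [0.491, -0.508, 0.509, -0.493]
contact_force: [-0.1, -0.3, -0.2]
opening: 0.348
```

Emit:
play_rows([
  {"claw": 0.7,"tx": 0,"ty": 0,"tz": 0,"ax": 0,"ay": 0,"az": 0},
  {"claw": 0.7,"tx": 0,"ty": 0,"tz": 0,"ax": 0,"ay": 0,"az": 0},
  {"claw": 0.7,"tx": 0,"ty": 0,"tz": 0,"ax": 0,"ay": 0,"az": 0},
  {"claw": 0.7,"tx": 0,"ty": 0,"tz": 0,"ax": 0,"ay": 0,"az": 0},
  {"claw": 0.7,"tx": 0,"ty": 0,"tz": 0,"ax": 0,"ay": 0,"az": 0},
], grip_force=80)

```text
time: 13.98
eef_pos: [0.437, 0.155, 0.0059]
tcp_rot: [0.491, -0.507, 0.509, -0.493]
contact_force: [-0.6, -1.8, 7.0]
opening: 0.122
```

```bash
python3 - <<'E'
from h import *
say(); goto((.4363+.07,.155,.04),-1.7);goto((.507,-.15,.04),3.63);goto(bed(-.0005,-.335,.017),3.63)
E
```

```text
t 13.98 tcp [437.  155.    5.9] yaw -1.79 F [-0.6 -1.8  7. ] op 0.122
goto t [-0.22 -3.38  6.94] a [-0.3 -0.1 -0. ] rows 2.0
goto t [30.26 -3.38  7.97] a [-0.3 -5.4  0. ] rows 8.0
goto t [43.87 -1.03 19.21] a [-0.3 -5.4  0. ] rows 12.0
```

Emit:
play_rows([
  {"claw": 0.7,"tx": 0,"ty": -2,"tz": 0,"ax": 0,"ay": 0,"az": 0},
  {"claw": 0.7,"tx": 0,"ty": -3.4,"tz": 2,"ax": 0,"ay": 0,"az": 0},
  {"claw": 0.7,"tx": 0,"ty": -3.4,"tz": 5,"ax": 0,"ay": 0,"az": 0},
  {"claw": 0.7,"tx": 2,"ty": -3.4,"tz": 7.5,"ax": 0,"ay": 0,"az": 0},
  {"claw": 0.7,"tx": 5,"ty": -3.4,"tz": 8,"ax": 0,"ay": -1,"az": 0},
  {"claw": 0.7,"tx": 9,"ty": -3.4,"tz": 8,"ax": 0,"ay": -2,"az": 0},
  {"claw": 0.7,"tx": 13,"ty": -3.4,"tz": 8,"ax": 0,"ay": -3,"az": 0},
  {"claw": 0.7,"tx": 17,"ty": -3.4,"tz": 8,"ax": 0,"ay": -4,"az": 0},
  {"claw": 0.7,"tx": 21,"ty": -3.4,"tz": 8,"ax": 0,"ay": -5.4,"az": 0},
  {"claw": 0.7,"tx": 25,"ty": -3.4,"tz": 8,"ax": 0,"ay": -5.4,"az": 0},
  {"claw": 0.7,"tx": 29,"ty": -3.4,"tz": 8,"ax": 0,"ay": -5.4,"az": 0},
  {"claw": 0.7,"tx": 33,"ty": -3.4,"tz": 8,"ax": 0,"ay": -5.4,"az": 0},
])

```text
time: 14.98
eef_pos: [0.5042, -0.1798, 0.0384]
tcp_rot: [-0.515, 0.483, -0.485, 0.516]
contact_force: [1.4, -0.3, -2.5]
opening: 0.115
```

```bash
python3 - <<'E'
from h import *
say(); goto(bed(-.05,-.335,.045),3.63);goto(bed(-.0005,-.335,.045),3.63)
E
```

```text
t 14.98 tcp [ 504.2 -179.8   38.4] yaw 3.57 F [ 1.4 -0.3 -2.5] op 0.115
goto t [11.66 -0.63  5.45] a [-0.1 -0.1  0.1] rows 4.0
goto t [11.65 -0.62 10.4 ] a [-0.1 -0.1  0.1] rows 4.0
```

Emit:
play_rows([
  {"claw": 0.7,"tx": 4,"ty": -0.7,"tz": 0,"ax": 0,"ay": 0,"az": 0},
  {"claw": 0.7,"tx": 8,"ty": -0.7,"tz": 0,"ax": 0,"ay": 0,"az": 0},
  {"claw": 0.7,"tx": 11.6,"ty": -0.7,"tz": 2,"ax": 0,"ay": 0,"az": 0},
  {"claw": 0.7,"tx": 11.6,"ty": -0.7,"tz": 5,"ax": 0,"ay": 0,"az": 0},
  {"claw": 0.7,"tx": 11.6,"ty": -0.7,"tz": 8,"ax": 0,"ay": 0,"az": 0},
  {"claw": 0.7,"tx": 11.6,"ty": -0.7,"tz": 10.4,"ax": 0,"ay": 0,"az": 0},
  {"claw": 0.7,"tx": 11.6,"ty": -0.7,"tz": 10.4,"ax": 0,"ay": 0,"az": 0},
  {"claw": 0.7,"tx": 11.6,"ty": -0.7,"tz": 10.4,"ax": 0,"ay": 0,"az": 0},
  {"claw": 0.7,"tx": 11.6,"ty": -0.7,"tz": 10.4,"ax": 0,"ay": 0,"az": 0},
])

```text
time: 15.73
eef_pos: [0.6145, -0.2864, 0.0442]
tcp_rot: [0.516, -0.484, 0.484, -0.515]
contact_force: [0.8, 0.2, -2.1]
opening: 0.119
```

```bash
python3 - <<'E'
from h import *
say(); snap('wrist','w7');say();goto(bed(-.0005,-.335,.019),3.63)
E
```

```text
t 15.73 tcp [ 614.5 -286.4   44.2] yaw 3.61 F [ 0.8  0.2 -2.1] op 0.119
t 15.78 tcp [ 614.2 -286.4   44.1] yaw 3.59 F [-0.7  0.4 -1.1] op 0.118
goto t [0.32 2.51 0.08] a [ 0.1 -0.  -0. ] rows 1.0
```

View pics/w7.png

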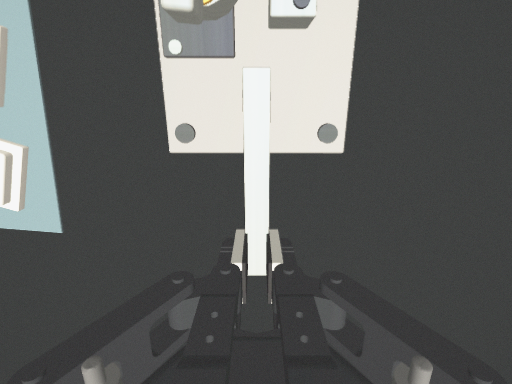

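```bash
python3 - <<'E'
from h import *
p,d,M=load('w7')
print(unbed(cast(M,[(243.5,70),(270,70),(244,200),(269.5,200)],.0545)).round(1), unbed(cast(M,[(272.5,14)],.038)).round(1),unbed(cast(M,[(169,152),(344,152)],.014)).round(1))
crop('w7',150,0,360,100,3,'w7c')
E
```

```text
[[  -6.  -238.6]
 [   5.8 -238.6]
 [  -6.6 -300.2]
 [   6.5 -300.1]] [[   7.4 -212.8]] [[ -55.8 -282.6]
 [  55.4 -282.6]]
```

View pics/w7c.png

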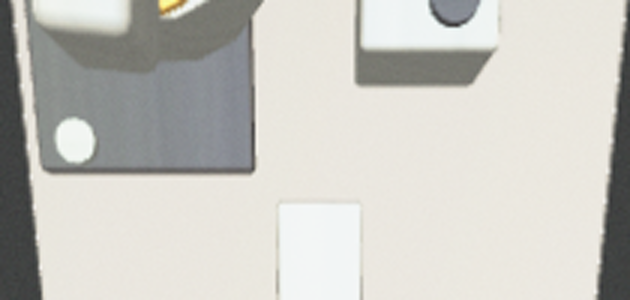

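Emit:
play_rows([
  {"claw": 0.7,"tx": 0.2,"ty": 1.5,"tz": 0,"ax": 0,"ay": 0,"az": 0},
  {"claw": 0.7,"tx": 0.2,"ty": 2.3,"tz": 0,"ax": 0,"ay": 0,"az": 0},
  {"claw": 0.7,"tx": 0.2,"ty": 2.5,"tz": 0,"ax": 0,"ay": 0,"az": 0},
  {"claw": 0.7,"tx": 0.2,"ty": 2.5,"tz": 0,"ax": 0,"ay": 0,"az": 0},
  {"claw": 0.7,"tx": 0.2,"ty": 2.5,"tz": 0,"ax": 0,"ay": 0,"az": 0},
])

```text
time: 16.2
eef_pos: [0.6148, -0.2885, 0.0185]
tcp_rot: [0.515, -0.485, 0.484, -0.515]
contact_force: [-0.2, 0.6, -1.6]
opening: 0.12
```

Emit:
play_rows([
  {"claw": 0.7,"tx": 0,"ty": 0.1,"tz": 0,"ax": 0,"ay": 0,"az": 0},
  {"claw": 0.7,"tx": 0,"ty": 0.1,"tz": 0,"ax": 0,"ay": 0,"az": 0},
  {"claw": 0.7,"tx": 0,"ty": 0.1,"tz": 0,"ax": 0,"ay": 0,"az": 0},
])

```text
time: 16.45
eef_pos: [0.6153, -0.2886, 0.0182]
tcp_rot: [0.515, -0.484, 0.484, -0.515]
contact_force: [-0.6, -0.2, -1.2]
opening: 0.12
```

Emit:
play_rows([
  {"claw": 0.7,"tx": 0,"ty": 0.05,"tz": 0,"ax": 0,"ay": 0,"az": 0},
  {"claw": 0.7,"tx": 0,"ty": 0.1,"tz": 0,"ax": 0,"ay": 0,"az": 0},
  {"claw": 0.7,"tx": 0,"ty": 0.1,"tz": 0,"ax": 0,"ay": 0,"az": 0},
])

```text
time: 16.7
eef_pos: [0.6154, -0.2887, 0.0176]
tcp_rot: [0.515, -0.484, 0.484, -0.515]
contact_force: [-0.9, 0.2, 1.7]
opening: 0.12
```

```bash
python3 - <<'E'
from h import *
say();print(unbed(ctrl.get_state()['eef_pos']));goto(bed(-.0005,-.246,.017),3.63)
E
```

```text
t 16.7 tcp [ 615.4 -288.7   17.6] yaw 3.6 F [-0.9  0.2  1.7] op 0.12
[[-2.42880972e-01 -3.34131822e+02]]
goto t [-8.81  0.06 -0.03] a [-0. -0.  0.] rows 3.0
```

Emit:
play_rows([
  {"claw": 0.7,"tx": -1,"ty": 0,"tz": -0.04,"ax": 0,"ay": 0,"az": 0},
  {"claw": 0.7,"tx": -2,"ty": 0,"tz": -0.04,"ax": 0,"ay": 0,"az": 0},
  {"claw": 0.7,"tx": -3,"ty": 0,"tz": -0.04,"ax": 0,"ay": 0,"az": 0},
  {"claw": 0.7,"tx": -3.5,"ty": 0,"tz": -0.04,"ax": 0,"ay": 0,"az": 0},
  {"claw": 0.7,"tx": -4,"ty": 0,"tz": -0.04,"ax": 0,"ay": 0,"az": 0},
  {"claw": 0.7,"tx": -4.5,"ty": 0,"tz": -0.04,"ax": 0,"ay": 0,"az": 0},
  {"claw": 0.7,"tx": -4.5,"ty": 0,"tz": -0.04,"ax": 0,"ay": 0,"az": 0},
])

```text
time: 17.28
eef_pos: [0.6123, -0.243, 0.018]
tcp_rot: [0.516, -0.484, 0.484, -0.516]
contact_force: [-1.4, -2.1, 5.8]
opening: 0.117
```

```bash
python3 - <<'E'
from h import *
say();print(unbed(ctrl.get_state()['eef_pos']));snap('wrist','w8')
E
```

```text
t 17.28 tcp [ 612.3 -243.    18. ] yaw 3.67 F [-1.4 -2.1  5.8] op 0.117
[[  -0.45165076 -288.30443179]]
```

View pics/w8.png

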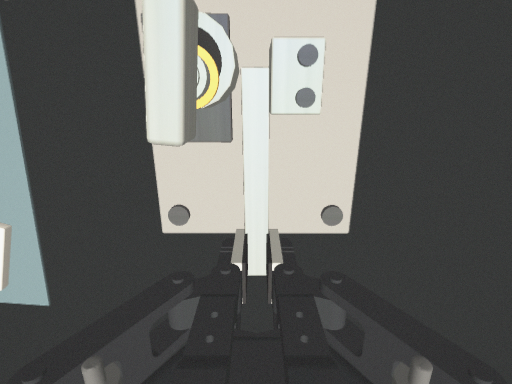

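Emit:
play_rows([
  {"claw": 0.7,"tx": -0.7,"ty": -0.05,"tz": 0,"ax": 0,"ay": 0,"az": 0},
  {"claw": 0.7,"tx": -1.4,"ty": -0.05,"tz": 0,"ax": 0,"ay": 0,"az": 0},
  {"claw": 0.7,"tx": -2.1,"ty": -0.05,"tz": 0,"ax": 0,"ay": 0,"az": 0},
  {"claw": 0.7,"tx": -2.8,"ty": -0.05,"tz": 0,"ax": 0,"ay": 0,"az": 0},
  {"claw": 0.7,"tx": -3.5,"ty": -0.05,"tz": 0,"ax": 0,"ay": 0,"az": 0},
  {"claw": 0.7,"tx": -4.2,"ty": -0.05,"tz": 0,"ax": 0,"ay": 0,"az": 0},
  {"claw": 0.7,"tx": -4.2,"ty": -0.05,"tz": 0,"ax": 0,"ay": 0,"az": 0},
])

```text
time: 17.92
eef_pos: [0.6092, -0.2009, 0.0179]
tcp_rot: [0.516, -0.484, 0.484, -0.515]
contact_force: [-3.4, -2.7, 4.9]
opening: 0.12
```

```bash
python3 - <<'E'
from h import *
say();print(unbed(ctrl.get_state()['eef_pos']), ctrl.get_state()['wrist_torque'])
E
```

```text
t 17.92 tcp [ 609.2 -200.9   17.9] yaw 3.65 F [-3.4 -2.7  4.9] op 0.12
[[  -0.91205851 -246.13770215]] [-0.50870847  0.46173058  0.12982972]
```

Emit:
play_rows([
  {"claw": 0.7,"tx": 0,"ty": 0,"tz": -0.05,"ax": 0,"ay": 0,"az": 0},
  {"claw": 0.7,"tx": 0,"ty": 0,"tz": -0.05,"ax": 0,"ay": 0,"az": 0},
  {"claw": 0.7,"tx": 0,"ty": 0,"tz": -0.05,"ax": 0,"ay": 0,"az": 0},
])

```text
time: 18.17
eef_pos: [0.6091, -0.2009, 0.0179]
tcp_rot: [-0.515, 0.484, -0.484, 0.516]
contact_force: [-2.3, -0.2, 6.3]
opening: 0.122
```

```bash
python3 -c "
from h import *
say();print(unbed(ctrl.get_state()['eef_pos']), ctrl.get_state()['wrist_torque'])"
```

```text
t 18.17 tcp [ 609.1 -200.9   17.9] yaw 3.58 F [-2.3 -0.2  6.3] op 0.122
[[  -0.94591346 -246.14630342]] [-0.13546129  0.20946397  0.11695487]
```

Emit:
play_rows([
  {"claw": 0.7,"tx": 0,"ty": 0,"tz": -0.05,"ax": 0,"ay": 0,"az": 0},
  {"claw": 0.7,"tx": 0,"ty": 0,"tz": -0.05,"ax": 0,"ay": 0,"az": 0},
  {"claw": 0.7,"tx": 0,"ty": 0,"tz": -0.05,"ax": 0,"ay": 0,"az": 0},
])

```text
time: 18.42
eef_pos: [0.609, -0.201, 0.0179]
tcp_rot: [-0.515, 0.484, -0.484, 0.516]
contact_force: [0.4, 0.3, 4.7]
opening: 0.122
```

```bash
python3 -c "
from h import *
say();print(unbed(ctrl.get_state()['eef_pos']), ctrl.get_state()['wrist_torque'])"
```

```text
t 18.42 tcp [ 609.  -201.    17.9] yaw 3.55 F [0.4 0.3 4.7] op 0.122
[[  -1.04608607 -246.1987476 ]] [ 0.149955   -0.08703453  0.0735614 ]
```

Emit:
play_rows([
  {"claw": 0.7,"tx": 0,"ty": 0,"tz": -0.05,"ax": 0,"ay": 0,"az": 0},
  {"claw": 0.7,"tx": 0,"ty": 0,"tz": -0.05,"ax": 0,"ay": 0,"az": 0},
  {"claw": 0.7,"tx": 0,"ty": 0,"tz": -0.05,"ax": 0,"ay": 0,"az": 0},
])

```text
time: 18.67
eef_pos: [0.6089, -0.201, 0.0179]
tcp_rot: [-0.514, 0.484, -0.485, 0.516]
contact_force: [3.0, 2.4, 4.8]
opening: 0.121
```

```bash
python3 -c "
from h import *
say();print(unbed(ctrl.get_state()['eef_pos']), ctrl.get_state()['wrist_torque'])"
```

```text
t 18.67 tcp [ 608.9 -201.    17.9] yaw 3.54 F [3.  2.4 4.8] op 0.121
[[  -1.18420931 -246.21112197]] [ 0.46083865 -0.49210927 -0.03160286]
```

Emit:
play_rows([
  {"claw": 0.7,"tx": 0,"ty": -0.15,"tz": 0.15,"ax": 0,"ay": 0,"az": 0},
  {"claw": 0.7,"tx": 0,"ty": -0.15,"tz": 0.1,"ax": 0,"ay": 0,"az": 0},
  {"claw": 0.7,"tx": 0,"ty": -0.15,"tz": 0.1,"ax": 0,"ay": 0,"az": 0},
  {"claw": 0.7,"tx": 0,"ty": -0.15,"tz": 0.1,"ax": 0,"ay": 0,"az": 0},
])

```text
time: 19.0
eef_pos: [0.6079, -0.2015, 0.018]
tcp_rot: [0.516, -0.485, 0.483, -0.515]
contact_force: [-0.4, 0.4, -0.9]
opening: 0.127
```

```bash
python3 -c "
from h import *
say();print(unbed(ctrl.get_state()['eef_pos']), ctrl.get_state()['wrist_torque'])"
```

```text
t 19.0 tcp [ 607.9 -201.5   18. ] yaw 3.58 F [-0.4  0.4 -0.9] op 0.127
[[  -2.21708429 -246.65328137]] [ 0.13474623 -0.13294245 -0.04831236]
```

```bash
python3 - <<'E'
from h import *
snap('wrist','w9');say(); crop('w9',130,60,390,260,3,'w9c')
E
```

```text
t 19.05 tcp [ 607.9 -201.6   18. ] yaw 3.58 F [-0.   0.1 -1.2] op 0.127
```

View pics/w9c.png

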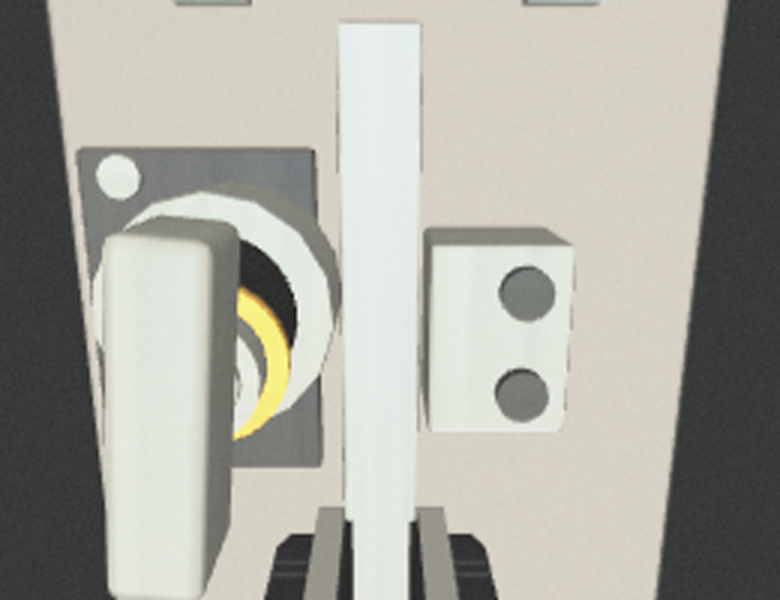

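Emit:
play_rows([
  {"claw": 0.7,"tx": 0,"ty": 0,"tz": -0.05,"ax": 0,"ay": 0,"az": 0},
  {"claw": 0.7,"tx": 0,"ty": 0,"tz": -0.1,"ax": 0,"ay": 0,"az": 0},
  {"claw": 0.7,"tx": 0,"ty": 0,"tz": -0.1,"ax": 0,"ay": 0,"az": 0},
])

```text
time: 19.3
eef_pos: [0.6077, -0.2019, 0.0186]
tcp_rot: [-0.515, 0.484, -0.484, 0.515]
contact_force: [1.3, 0.3, -3.4]
opening: 0.118
```

```bash
python3 -c "
from h import *
say();print(unbed(ctrl.get_state()['eef_pos']), ctrl.get_state()['wrist_torque'])"
```

```text
t 19.3 tcp [ 607.7 -201.9   18.6] yaw 3.57 F [ 1.3  0.3 -3.4] op 0.118
[[  -2.4298615  -247.00268696]] [-0.06038833 -0.3365293  -0.14225574]
```

Emit:
play_rows([
  {"claw": 0.7,"tx": 0,"ty": 0,"tz": 0.15,"ax": 0,"ay": 0,"az": 0},
  {"claw": 0.7,"tx": 0,"ty": 0,"tz": 0.2,"ax": 0,"ay": 0,"az": 0},
  {"claw": 0.7,"tx": 0,"ty": 0,"tz": 0.2,"ax": 0,"ay": 0,"az": 0},
])

```text
time: 19.55
eef_pos: [0.6091, -0.2019, 0.0187]
tcp_rot: [0.516, -0.485, 0.483, -0.515]
contact_force: [-2.2, -0.1, -1.6]
opening: 0.12
```

```bash
python3 -c "
from h import *
say();print(unbed(ctrl.get_state()['eef_pos']), ctrl.get_state()['wrist_torque'])"
```

```text
t 19.55 tcp [ 609.1 -201.9   18.7] yaw 3.64 F [-2.2 -0.1 -1.6] op 0.12
[[  -1.04864952 -247.09754551]] [-0.19401217  0.21767794  0.07278692]
```

Emit:
play_rows([
  {"claw": 0.7,"tx": 0,"ty": 0,"tz": 0.05,"ax": 0,"ay": 0,"az": 0},
  {"claw": 0.7,"tx": 0,"ty": 0,"tz": 0.1,"ax": 0,"ay": 0,"az": 0},
  {"claw": 0.7,"tx": 0,"ty": 0,"tz": 0.1,"ax": 0,"ay": 0,"az": 0},
])

```text
time: 19.8
eef_pos: [0.6094, -0.2019, 0.0186]
tcp_rot: [0.517, -0.485, 0.483, -0.515]
contact_force: [-4.6, -2.2, 0.5]
opening: 0.121
```

```bash
python3 -c "
from h import *
say();print(unbed(ctrl.get_state()['eef_pos']), ctrl.get_state()['wrist_torque'])"
```

```text
t 19.8 tcp [ 609.4 -201.9   18.6] yaw 3.67 F [-4.6 -2.2  0.5] op 0.121
[[  -0.73524215 -247.12270688]] [-0.30265444  0.77620962  0.10292131]
```

Emit:
play_rows([
  {"claw": 0.7,"tx": 0,"ty": 0,"tz": -0.15,"ax": 0,"ay": 0,"az": 0},
  {"claw": 0.7,"tx": 0.7,"ty": 0,"tz": -0.15,"ax": 0,"ay": 0,"az": 0},
  {"claw": 0.7,"tx": 1.5,"ty": 0,"tz": -0.15,"ax": 0,"ay": 0,"az": 0},
  {"claw": 0.7,"tx": 0.7,"ty": 0,"tz": -0.15,"ax": 0,"ay": 0,"az": 0},
  {"claw": 0.7,"tx": 0,"ty": 0,"tz": -0.15,"ax": 0,"ay": 0,"az": 0},
  {"claw": 0.7,"tx": 1,"ty": 0,"tz": -0.15,"ax": 0,"ay": 0,"az": 0},
  {"claw": 0.7,"tx": 2,"ty": 0,"tz": -0.15,"ax": 0,"ay": 0,"az": 0},
  {"claw": 0.7,"tx": 3.5,"ty": 0,"tz": -0.15,"ax": 0,"ay": 0,"az": 0},
  {"claw": 0.7,"tx": 5,"ty": 0,"tz": -0.15,"ax": 0,"ay": 0,"az": 0},
  {"claw": 0.7,"tx": 6.5,"ty": 0,"tz": -0.15,"ax": 0,"ay": 0,"az": 0},
  {"claw": 0.7,"tx": 8,"ty": 0,"tz": -0.15,"ax": 0,"ay": 0,"az": 0},
  {"claw": 0.7,"tx": 9.5,"ty": 0,"tz": -0.15,"ax": 0,"ay": 0,"az": 0},
])

```text
time: 20.8
eef_pos: [0.6162, -0.2995, 0.0197]
tcp_rot: [-0.515, 0.483, -0.485, 0.515]
contact_force: [0.5, -0.3, -1.7]
opening: 0.12
```

```bash
python3 - <<'E'
from h import *
say(); snap('wrist','w10'); print(unbed(ctrl.get_state()['eef_pos']))
goto((.505,-.30,.045),3.63); goto((.4365,.155,.04),-1.7)
E
```

```text
t 20.8 tcp [ 616.2 -299.5   19.7] yaw 3.51 F [ 0.5 -0.3 -1.7] op 0.12
[[-1.41417981e-01 -3.47983314e+02]]
goto t [ -0.9   -2.53 -11.1 ] a [-0.2 -0.2  0.2] rows 3.0
goto t [-46.73  -2.23 -15.22] a [-0.2  5.1  0.2] rows 12.0
```

View pics/w10.png

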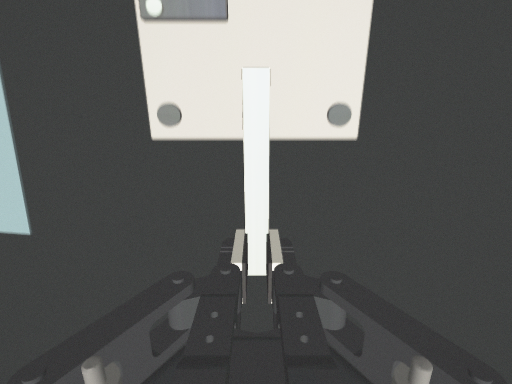

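Gauge drawn out, still square in the grip (columns 243–270). Carrying it back low on the robot side of the bed.

Emit:
play_rows([
  {"claw": 0.7,"tx": 0,"ty": -2.6,"tz": 0,"ax": 0,"ay": 0,"az": 0},
  {"claw": 0.7,"tx": 0,"ty": -2.6,"tz": -4,"ax": 0,"ay": 0,"az": 0},
  {"claw": 0.7,"tx": 0,"ty": -2.6,"tz": -8,"ax": 0,"ay": 0,"az": 0},
  {"claw": 0.7,"tx": -1,"ty": -2.6,"tz": -11.5,"ax": 0,"ay": 0,"az": 0},
  {"claw": 0.7,"tx": -5,"ty": -2.6,"tz": -11.5,"ax": 0,"ay": 0,"az": 0},
  {"claw": 0.7,"tx": -9,"ty": -2.6,"tz": -11.3,"ax": 0,"ay": 0,"az": 0},
  {"claw": 0.7,"tx": -13,"ty": -2.6,"tz": -11,"ax": 0,"ay": 0,"az": 0},
  {"claw": 0.7,"tx": -17,"ty": -2.6,"tz": -10.8,"ax": 0,"ay": 0,"az": 0},
  {"claw": 0.7,"tx": -21,"ty": -2.6,"tz": -10.5,"ax": 0,"ay": 0,"az": 0},
  {"claw": 0.7,"tx": -25,"ty": -2.6,"tz": -10.2,"ax": 0,"ay": 0,"az": 0},
  {"claw": 0.7,"tx": -29,"ty": -2.6,"tz": -10,"ax": 0,"ay": 0,"az": 0},
  {"claw": 0.7,"tx": -32,"ty": -2.6,"tz": -10,"ax": 0,"ay": 0,"az": 0},
])

```text
time: 21.85
eef_pos: [0.4962, 0.0186, 0.0459]
tcp_rot: [-0.515, 0.484, -0.484, 0.516]
contact_force: [0.3, -0.5, -1.3]
opening: 0.122
```

```bash
python3 - <<'E'
from h import *
say(); goto((.4365,.155,.03),-1.7)
E
```

```text
t 21.85 tcp [496.2  18.6  45.9] yaw 3.61 F [ 0.3 -0.5 -1.3] op 0.122
goto t [-13.98   1.58  -5.1 ] a [-0.1  5.3 -0. ] rows 4.0
```

Emit:
play_rows([
  {"claw": 0.7,"tx": -4,"ty": 0,"tz": -1,"ax": 0,"ay": 0,"az": 0},
  {"claw": 0.7,"tx": -8,"ty": 0,"tz": -3,"ax": 0,"ay": 2,"az": 0},
  {"claw": 0.7,"tx": -12,"ty": 0,"tz": -5.1,"ax": 0,"ay": 5.3,"az": 0},
  {"claw": 0.7,"tx": -14,"ty": 0,"tz": -5.1,"ax": 0,"ay": 5.3,"az": 0},
  {"claw": 0.7,"tx": -14,"ty": 2.5,"tz": -5.1,"ax": 0,"ay": 5.3,"az": 0},
  {"claw": 0.7,"tx": -14,"ty": 3.2,"tz": -5.1,"ax": 0,"ay": 5.3,"az": 0},
  {"claw": 0.7,"tx": -14,"ty": 3.2,"tz": -5.1,"ax": 0,"ay": 5.3,"az": 0},
  {"claw": 0.7,"tx": -14,"ty": 3.2,"tz": -5.1,"ax": 0,"ay": 5.3,"az": 0},
])

```text
time: 22.52
eef_pos: [0.4361, 0.1524, 0.013]
tcp_rot: [-0.492, 0.508, -0.507, 0.492]
contact_force: [-0.5, -0.8, -0.9]
opening: 0.122
```

```bash
python3 - <<'E'
from h import *
say(); goto((.4365,.155,.006),-1.7)
E
```

```text
t 22.52 tcp [436.1 152.4  13. ] yaw -1.77 F [-0.5 -0.8 -0.9] op 0.122
goto t [-0.26  0.7   0.03] a [ 0.1 -0.1  0. ] rows 1.0
```

Emit:
play_rows([
  {"claw": 0.7,"tx": -0.2,"ty": 0.4,"tz": 0,"ax": 0,"ay": 0,"az": 0},
  {"claw": 0.7,"tx": -0.2,"ty": 0.7,"tz": 0,"ax": 0,"ay": 0,"az": 0},
  {"claw": 0.7,"tx": -0.2,"ty": 0.75,"tz": 0,"ax": 0,"ay": 0,"az": 0},
  {"claw": 0.7,"tx": -0.2,"ty": 0.75,"tz": 0,"ax": 0,"ay": 0,"az": 0},
])

```text
time: 22.85
eef_pos: [0.4366, 0.1546, 0.006]
tcp_rot: [0.492, -0.507, 0.508, -0.493]
contact_force: [0.9, 0.3, -0.9]
opening: 0.121
```

Emit:
play_rows([
  {"claw": 2,"tx": 0,"ty": 0,"tz": 0,"ax": 0,"ay": 0,"az": 0},
  {"claw": 3,"tx": 0,"ty": 0,"tz": 0,"ax": 0,"ay": 0,"az": 0},
  {"claw": 3,"tx": 0,"ty": 0,"tz": 0,"ax": 0,"ay": 0,"az": 0},
  {"claw": 3,"tx": 0,"ty": 0,"tz": 0,"ax": 0,"ay": 0,"az": 0},
  {"claw": 3,"tx": 0,"ty": -3,"tz": 0,"ax": 0,"ay": 0,"az": 0},
  {"claw": 3,"tx": 0,"ty": -6,"tz": 0,"ax": 0,"ay": 0,"az": 0},
  {"claw": 3,"tx": 0,"ty": -10,"tz": 0,"ax": 0,"ay": 0,"az": 0},
  {"claw": 3,"tx": 0,"ty": -14,"tz": 0,"ax": 0,"ay": 0,"az": 0},
  {"claw": 3,"tx": 0,"ty": -14,"tz": 0,"ax": 0,"ay": 0,"az": 0},
  {"claw": 3,"tx": 0,"ty": -14,"tz": 0,"ax": 0,"ay": 0,"az": 0},
])

```text
time: 23.68
eef_pos: [0.4381, 0.1554, 0.149]
tcp_rot: [0.49, -0.506, 0.509, -0.495]
contact_force: [-0.1, 0.5, -0.6]
opening: 0.348
```

```bash
python3 - <<'E'
from h import *
say(); snap('wrist','w11'); snap('top','t4'); crop('t4',130,155,370,280,3,'t4c')
E
```

```text
t 23.68 tcp [438.1 155.4 149. ] yaw -1.69 F [-0.1  0.5 -0.6] op 0.348
```

View pics/w11.png

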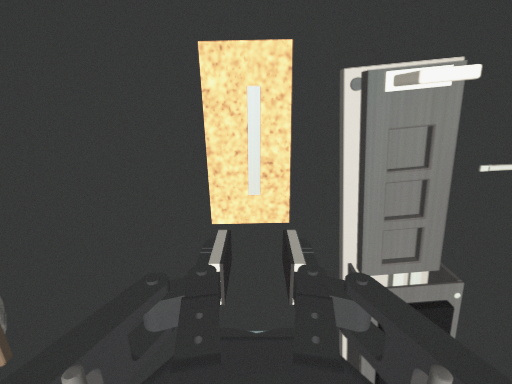

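View pics/t4c.png

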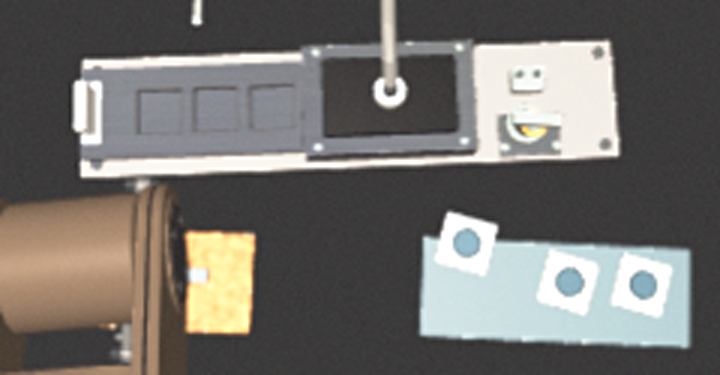

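```bash
python3 - <<'E'
from h import *
p,d,M=load('t3')
f=lambda *q:[(130+x/3,155+y/3) for x,y in q]
print(unbed(cast(M,f((159,111),(215,110),(272,108)),.0365)))
goto(bed(0,.01,.16),3.63)
E
```

```text
[[ -2.30783682 142.12521709]
 [ -3.42929469  90.4063961 ]
 [ -3.65642021  37.87419352]]
goto t [ 9.54 -1.53 16.15] a [ 0.1 -5.3  0. ] rows 5.0
```

Emit:
play_rows([
  {"claw": 5,"tx": 7,"ty": -1.5,"tz": 16.2,"ax": 0,"ay": -5.3,"az": 0},
  {"claw": 5,"tx": 7,"ty": -1.5,"tz": 16.2,"ax": 0,"ay": -5.3,"az": 0},
  {"claw": 5,"tx": 7,"ty": -1.5,"tz": 16.2,"ax": 0,"ay": -5.3,"az": 0},
  {"claw": 5,"tx": 7,"ty": -1.5,"tz": 16.2,"ax": 0,"ay": -5.3,"az": 0},
  {"claw": 5,"tx": 7,"ty": -1.5,"tz": 16.2,"ax": 0,"ay": -5.3,"az": 0},
  {"claw": 5,"tx": 7,"ty": -1.5,"tz": 16.2,"ax": 0,"ay": -5.3,"az": 0},
  {"claw": 5,"tx": 7,"ty": -1.5,"tz": 16.2,"ax": 0,"ay": -5.3,"az": 0},
  {"claw": 5,"tx": 7,"ty": -1.5,"tz": 16.2,"ax": 0,"ay": -5.3,"az": 0},
])

```text
time: 24.45
eef_pos: [0.5936, 0.0809, 0.1585]
tcp_rot: [0.517, -0.485, 0.483, -0.515]
contact_force: [0.4, -0.4, 0.3]
opening: 0.587
```

```bash
python3 - <<'E'
from h import *
say(); snap('wrist','w12');say(); crop('w12',170,20,340,190,3.5,'w12c')
E
```

```text
t 24.45 tcp [593.6  80.9 158.5] yaw 3.63 F [ 0.4 -0.4  0.3] op 0.587
t 24.5 tcp [593.7  81.1 159. ] yaw 3.65 F [-0.6  0.7 -0.6] op 0.584
```

View pics/w12c.png

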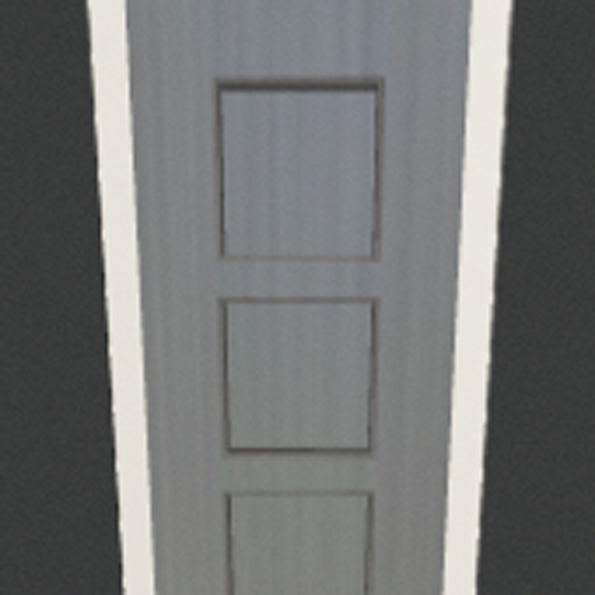

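```bash
python3 - <<'E'
from h import *
p,d,M=load('w12')
f=lambda *q:[(170+x/3.5,20+y/3.5) for x,y in q]
for q in [((213,77),(386,77),(217,261),(383,261)),((218,298),(380,298),(221,456),(376,456)),((224,491),(376,491))]:
    c=unbed(cast(M,f(*q),.0365)); print(c.round(1).tolist(),c.mean(0))
print('plate edges',unbed(cast(M,f((142,300),(457,300)),.0365)),'bed',unbed(cast(M,f((109,300),(494,300)),.014)))
crop('w12',200,60,320,330,2.2,'w12d')
# cells
p,d,M=load('t4')
f=lambda *q:[(130+x/3,155+y/3) for x,y in q]
print(cast(M,f((467,243),(570,282),(643,284)),.022))
E
```

```text
[[-20.7, 164.4], [22.1, 164.4], [-20.9, 121.6], [22.5, 121.6]] [  0.74721598 143.00585042]
[[-20.9, 112.3], [21.9, 112.4], [-21.2, 70.4], [21.9, 70.5]] [ 0.43182111 91.39084141]
[[-20.6, 60.5], [22.1, 60.6]] [ 0.75055035 60.54795499]
plate edges [[-40.99245501 111.82265222]
 [ 42.25797966 111.85329337]] bed [[-54.19797278 111.41584987]
 [ 56.20880389 111.45568172]]
[[ 0.4697341  -0.09941401  0.022     ]
 [ 0.43613029 -0.19395272  0.022     ]
 [ 0.43539981 -0.26122952  0.022     ]]
```

```bash
python3 - <<'E'
from h import *
say(); goto((.455,-.235,.16),-8)
E
```

```text
t 24.5 tcp [593.7  81.1 159. ] yaw 3.65 F [-0.6  0.7 -0.6] op 0.584
goto t [ 30.66  -0.06 -15.85] a [ 0.2 11.6 -0. ] rows 9.0
```

Emit:
play_rows([
  {"claw": 5,"tx": 30.6,"ty": 0,"tz": -15.8,"ax": 0,"ay": 11.6,"az": 0},
  {"claw": 5,"tx": 30.6,"ty": 0,"tz": -15.8,"ax": 0,"ay": 11.6,"az": 0},
  {"claw": 5,"tx": 30.6,"ty": 0,"tz": -15.8,"ax": 0,"ay": 11.6,"az": 0},
  {"claw": 5,"tx": 30.6,"ty": 0,"tz": -15.8,"ax": 0,"ay": 11.6,"az": 0},
  {"claw": 5,"tx": 30.6,"ty": 0,"tz": -15.8,"ax": 0,"ay": 11.6,"az": 0},
  {"claw": 5,"tx": 30.6,"ty": 0,"tz": -15.8,"ax": 0,"ay": 11.6,"az": 0},
  {"claw": 5,"tx": 30.6,"ty": 0,"tz": -15.8,"ax": 0,"ay": 11.6,"az": 0},
  {"claw": 5,"tx": 30.6,"ty": 0,"tz": -15.8,"ax": 0,"ay": 11.6,"az": 0},
  {"claw": 5,"tx": 30.6,"ty": 0,"tz": -15.8,"ax": 0,"ay": 11.6,"az": 0},
  {"claw": 5,"tx": 30.6,"ty": 0,"tz": -15.8,"ax": 0,"ay": 11.6,"az": 0},
  {"claw": 5,"tx": 30.6,"ty": 0,"tz": -15.8,"ax": 0,"ay": 11.6,"az": 0},
])

```text
time: 25.42
eef_pos: [0.4568, -0.2341, 0.1604]
tcp_rot: [-0.463, 0.534, -0.534, 0.464]
contact_force: [0.1, 0.1, 0.5]
opening: 0.587
```

```bash
python3 - <<'E'
from h import *
say(); snap('wrist','w13');say()
E
```

```text
t 25.42 tcp [ 456.8 -234.1  160.4] yaw -8.05 F [0.1 0.1 0.5] op 0.587
t 25.47 tcp [ 457.2 -233.5  160.3] yaw -7.96 F [-0.6  0.3  0.1] op 0.587
```

View pics/w13.png

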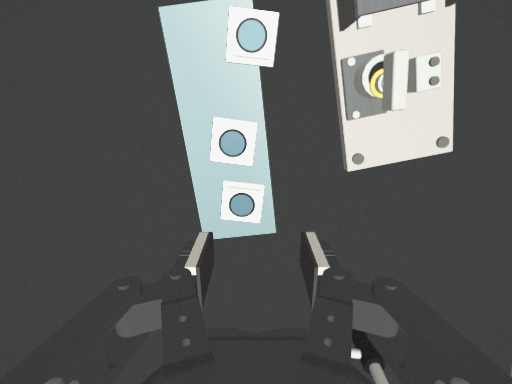

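```bash
cat >> h.py <<'E'
def cells(name,dz=0):
    p,d,M=load(name); g=cv2.cvtColor(p,cv2.COLOR_BGR2HSV)
    m=((g[...,1]<40)&(g[...,2]>150)).astype(np.uint8)
    for c in cv2.findContours(m,cv2.RETR_EXTERNAL,cv2.CHAIN_APPROX_NONE)[0]:
        if cv2.contourArea(c)<500: continue
        w=cast(M,c.astype(float),.015+dz)[:,:2]*1000
        r=cv2.minAreaRect(w.astype(np.float32))
        if not(35<min(r[1]) and max(r[1])<62): continue
        # window
        mm=np.zeros_like(m); cv2.drawContours(mm,[c],-1,1,-1); mm=cv2.erode(mm,np.ones((3,3)))&(1-m)
        cc=cv2.findContours(mm,cv2.RETR_EXTERNAL,cv2.CHAIN_APPROX_NONE)[0]
        cc=max(cc,key=cv2.contourArea); e=cv2.fitEllipse(cc)
        wc=cast(M,[e[0]],.021+dz)[0]*1000
        print('px',np.int32(e[0]),'win centre',wc.round(1),'rect',np.round(r[0],1),np.round(r[1],1),'ang',round(r[2],1))
E
python3 -c "
from h import *
cells('w13')"
python3 -c "
from h import *
p,d,M=load('w13'); g=cv2.cvtColor(p,cv2.COLOR_BGR2HSV)
print(g[20,255],g[60,245],g[125,245],g[60,230])
m=((g[...,1]<40)&(g[...,2]>150)).astype(np.uint8)
for c in cv2.findContours(m,0,1)[0]:
  if cv2.contourArea(c)>300: 
    w=cast(M,c.astype(float),.015)[:,:2]*1000; print(cv2.boundingRect(c),cv2.minAreaRect(w.astype(np.float32)))
"
```

```text
[ 96  43 172] [  0   0 247] [  0   0 247] [  0   0 247]
(306, 232, 24, 43) ((517.6139526367188, -336.26800537109375), (15.926347732543945, 61.0745964050293), 8.848434448242188)
(329, 0, 127, 172) ((605.6931762695312, -156.07659912109375), (111.06344604492188, 162.64053344726562), 3.6019768714904785)
(159, 0, 121, 275) ((427.3292541503906, -207.58425903320312), (289.0203552246094, 109.54174041748047), 82.33148193359375)
```

```bash
sed -i 's/(g\[...,1\]<40)&(g\[...,2\]>150)/(g[...,1]<18)\&(g[...,2]>195)/' h.py; python3 -c "
from h import *
cells('w13')"
```

```text
px [241 204] win centre [ 436.7 -260.2   21. ] rect [ 437.1 -259.2] [47.4 46.5] ang 75.6
px [232 142] win centre [ 438.  -191.8   21. ] rect [ 438.5 -191.5] [46.9 46.7] ang 74.4
px [251  34] win centre [471.7 -97.2  21. ] rect [466.8 -97. ] [58.9 59. ] ang 82.0
```

```bash
python3 - <<'E'
from h import *
say(); goto((.4372,-.1916,.06),-15.6)
E
```

```text
t 25.47 tcp [ 457.2 -233.5  160.3] yaw -7.96 F [-0.6  0.3  0.1] op 0.587
goto t [-3.86 10.04 -2.55] a [ 0.   7.6 -0.1] rows 3.0
```

Emit:
play_rows([
  {"claw": 5,"tx": -3.8,"ty": 4,"tz": -2.6,"ax": 0,"ay": 7.6,"az": 0},
  {"claw": 5,"tx": -3.8,"ty": 8,"tz": -2.6,"ax": 0,"ay": 7.6,"az": 0},
  {"claw": 5,"tx": -3.8,"ty": 11,"tz": -2.6,"ax": 0,"ay": 7.6,"az": 0},
  {"claw": 5,"tx": -3.8,"ty": 11,"tz": -2.6,"ax": 0,"ay": 7.6,"az": 0},
  {"claw": 5,"tx": -3.8,"ty": 11,"tz": -2.6,"ax": 0,"ay": 7.6,"az": 0},
  {"claw": 5,"tx": -3.8,"ty": 11,"tz": -2.6,"ax": 0,"ay": 7.6,"az": 0},
])

```text
time: 25.97
eef_pos: [0.4385, -0.1938, 0.0524]
tcp_rot: [0.428, -0.562, 0.564, -0.428]
contact_force: [0.8, -0.2, 1.0]
opening: 0.586
```

```bash
python3 - <<'E'
from h import *
say(); goto((.4372,-.1916,.015),-15.6); snap('wrist','w14')
E
```

```text
t 25.97 tcp [ 438.5 -193.8   52.4] yaw -15.5 F [ 0.8 -0.2  1. ] op 0.586
goto t [-0.18  3.74 -0.19] a [-0.1  0.1  0. ] rows 1.0
```

View pics/w14.png

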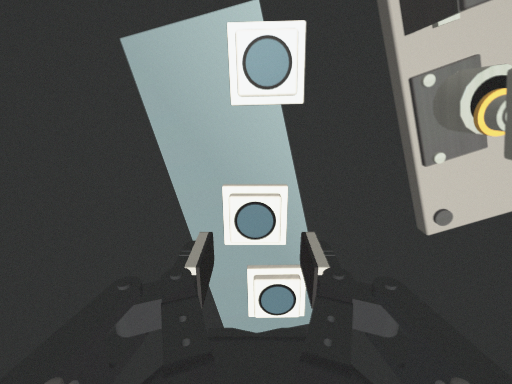

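Emit:
play_rows([
  {"claw": 5,"tx": -0.2,"ty": 2,"tz": -0.1,"ax": 0,"ay": 0,"az": 0},
  {"claw": 5,"tx": -0.2,"ty": 3.5,"tz": -0.1,"ax": 0,"ay": 0,"az": 0},
  {"claw": 5,"tx": -0.2,"ty": 3.75,"tz": -0.1,"ax": 0,"ay": 0,"az": 0},
  {"claw": 5,"tx": -0.2,"ty": 3.75,"tz": -0.1,"ax": 0,"ay": 0,"az": 0},
  {"claw": 3,"tx": -0.2,"ty": 3.75,"tz": -0.1,"ax": 0,"ay": 0,"az": 0},
  {"claw": 3,"tx": -0.2,"ty": 3.75,"tz": -0.1,"ax": 0,"ay": 0,"az": 0},
  {"claw": 3,"tx": -0.2,"ty": 3.75,"tz": -0.1,"ax": 0,"ay": 0,"az": 0},
  {"claw": 3,"tx": -0.2,"ty": 3.75,"tz": -0.1,"ax": 0,"ay": 0,"az": 0},
  {"claw": 3,"tx": -0.2,"ty": 3.75,"tz": -0.1,"ax": 0,"ay": 0,"az": 0},
], grip_force=40)

```text
time: 26.77
eef_pos: [0.4382, -0.193, 0.0155]
tcp_rot: [0.427, -0.562, 0.565, -0.428]
contact_force: [-0.3, 0.6, 6.2]
opening: 0.404
```

```bash
python3 - <<'E'
from h import *
say(); snap('wrist','w15')
E
```

```text
t 26.77 tcp [ 438.2 -193.    15.5] yaw -15.61 F [-0.3  0.6  6.2] op 0.404
```

View pics/w15.png

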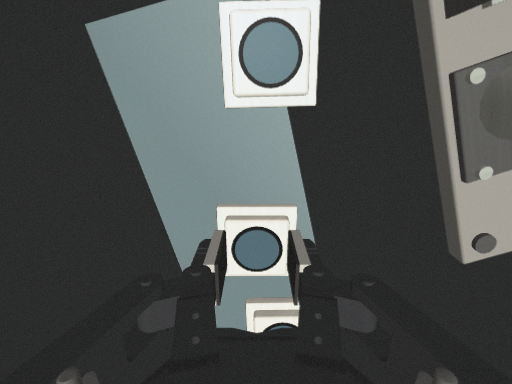

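```bash
python3 - <<'E'
from h import *
goto((.475,bed(0,.0393,0)[1],.10),3.63);goto(bed(-.0005,.0393,.09),3.63)
E
```

```text
goto t [-27.66  -8.51  -3.88] a [ -0.2 -19.2   0.1] rows 8.0
goto t [-30.79  -7.47   7.34] a [ -0.2 -19.2   0.1] rows 8.0
```

Emit:
play_rows([
  {"claw": 3,"tx": 0,"ty": -2,"tz": 0,"ax": 0,"ay": 0,"az": 0},
  {"claw": 3,"tx": 0,"ty": -5,"tz": 0,"ax": 0,"ay": 0,"az": 0},
  {"claw": 3,"tx": -3,"ty": -8,"tz": 0,"ax": 0,"ay": 0,"az": 0},
  {"claw": 3,"tx": -7,"ty": -8.5,"tz": -1,"ax": 0,"ay": -4,"az": 0},
  {"claw": 3,"tx": -11,"ty": -8.5,"tz": -2,"ax": 0,"ay": -8,"az": 0},
  {"claw": 3,"tx": -15,"ty": -8.5,"tz": -3,"ax": 0,"ay": -12,"az": 0},
  {"claw": 3,"tx": -19,"ty": -8.5,"tz": -3.5,"ax": 0,"ay": -16,"az": 0},
  {"claw": 3,"tx": -23,"ty": -8.5,"tz": -3.9,"ax": 0,"ay": -19.2,"az": 0},
  {"claw": 3,"tx": -27.5,"ty": -8.5,"tz": -3.9,"ax": 0,"ay": -19.2,"az": 0},
  {"claw": 3,"tx": -28.5,"ty": -8.5,"tz": 0,"ax": 0,"ay": -19.2,"az": 0},
  {"claw": 3,"tx": -29.7,"ty": -8.5,"tz": 3.8,"ax": 0,"ay": -19.2,"az": 0},
  {"claw": 3,"tx": -30.8,"ty": -8.5,"tz": 7.3,"ax": 0,"ay": -19.2,"az": 0},
])

```text
time: 27.82
eef_pos: [0.5912, 0.087, 0.0986]
tcp_rot: [-0.516, 0.483, -0.484, 0.516]
contact_force: [0.9, -0.7, 0.6]
opening: 0.398
```

Emit:
play_rows([
  {"claw": 3,"tx": 0,"ty": 0,"tz": 0,"ax": 0,"ay": 0,"az": 0},
  {"claw": 3,"tx": 0,"ty": 0,"tz": 0,"ax": 0,"ay": 0,"az": 0},
  {"claw": 3,"tx": 0,"ty": 0,"tz": 0,"ax": 0,"ay": 0,"az": 0},
])

```text
time: 28.07
eef_pos: [0.5889, 0.0854, 0.0977]
tcp_rot: [0.516, -0.485, 0.484, -0.515]
contact_force: [-0.8, 0.2, -0.7]
opening: 0.403
```

```bash
python3 - <<'E'
from h import *
say(); snap('wrist','w16'); goto(bed(-.0005,.0393,.055),3.63)
E
```

```text
t 28.07 tcp [588.9  85.4  97.7] yaw 3.59 F [-0.8  0.2 -0.7] op 0.403
goto t [0.16 4.28 0.31] a [ 0.1 -0.  -0. ] rows 2.0
```

View pics/w16.png

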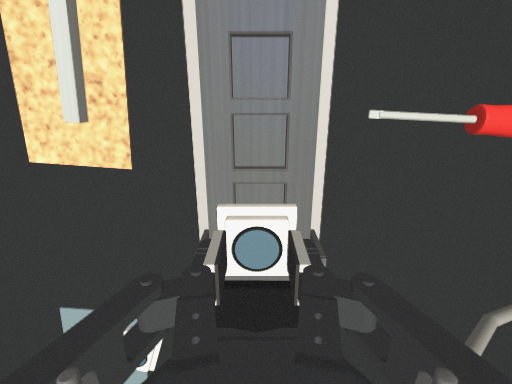

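Emit:
play_rows([
  {"claw": 3,"tx": 0.25,"ty": 0,"tz": 0.3,"ax": 0,"ay": 0,"az": 0},
  {"claw": 3,"tx": 0.25,"ty": 2,"tz": 0.3,"ax": 0,"ay": 0,"az": 0},
  {"claw": 3,"tx": 0.25,"ty": 4.3,"tz": 0.3,"ax": 0,"ay": 0,"az": 0},
  {"claw": 3,"tx": 0.25,"ty": 4.3,"tz": 0.3,"ax": 0,"ay": 0,"az": 0},
  {"claw": 3,"tx": 0.25,"ty": 4.3,"tz": 0.3,"ax": 0,"ay": 0,"az": 0},
])

```text
time: 28.53
eef_pos: [0.5908, 0.0829, 0.0542]
tcp_rot: [0.516, -0.485, 0.483, -0.515]
contact_force: [0.4, 0.5, 0.4]
opening: 0.405
```

```bash
python3 - <<'E'
from h import *
say(); goto(bed(-.0005,.038,.043),3.63)
E
```

```text
t 28.53 tcp [590.8  82.9  54.2] yaw 3.58 F [0.4 0.5 0.4] op 0.405
goto t [0.02 1.12 0.08] a [ 0.2 -0.1 -0. ] rows 1.0
```

Emit:
play_rows([
  {"claw": 3,"tx": 0,"ty": 0.3,"tz": 0.08,"ax": 0,"ay": 0,"az": 0},
  {"claw": 3,"tx": 0,"ty": 0.5,"tz": 0.08,"ax": 0,"ay": 0,"az": 0},
  {"claw": 3,"tx": 0,"ty": 0.7,"tz": 0.08,"ax": 0,"ay": 0,"az": 0},
  {"claw": 3,"tx": 0,"ty": 0.9,"tz": 0.08,"ax": 0,"ay": 0,"az": 0},
  {"claw": 3,"tx": 0,"ty": 1.1,"tz": 0.08,"ax": 0,"ay": 0,"az": 0},
  {"claw": 3,"tx": 0,"ty": 1.1,"tz": 0.08,"ax": 0,"ay": 0,"az": 0},
])

```text
time: 29.03
eef_pos: [0.5948, 0.0831, 0.0496]
tcp_rot: [0.516, -0.484, 0.484, -0.516]
contact_force: [-11.4, -0.4, 19.3]
opening: 0.399
```

```bash
python3 - <<'E'
from h import *
say(); print(unbed(ctrl.get_state()['eef_pos']))
E
```

```text
t 29.03 tcp [594.8  83.1  49.6] yaw 3.63 F [-11.4  -0.4  19.3] op 0.399
[[ 2.73731937 38.17514362]]
```

Emit:
play_rows([
  {"claw": 3,"tx": 0,"ty": -0.6,"tz": 0,"ax": 0,"ay": 0,"az": 0},
  {"claw": 3,"tx": 0,"ty": -0.8,"tz": 0,"ax": 0,"ay": 0,"az": 0},
  {"claw": 3,"tx": 0,"ty": -0.8,"tz": 0,"ax": 0,"ay": 0,"az": 0},
])

```text
time: 29.28
eef_pos: [0.5943, 0.0831, 0.0532]
tcp_rot: [-0.515, 0.483, -0.485, 0.516]
contact_force: [-0.3, 0.7, -1.1]
opening: 0.404
```

```bash
python3 - <<'E'
from h import *
say(); print(unbed(ctrl.get_state()['eef_pos'])); snap('wrist','w17'); crop('w17',160,0,360,300,2,'w17c')
E
```

```text
t 29.28 tcp [594.3  83.1  53.2] yaw 3.6 F [-0.3  0.7 -1.1] op 0.404
[[ 2.24391331 38.2756443 ]]
```

View pics/w17c.png

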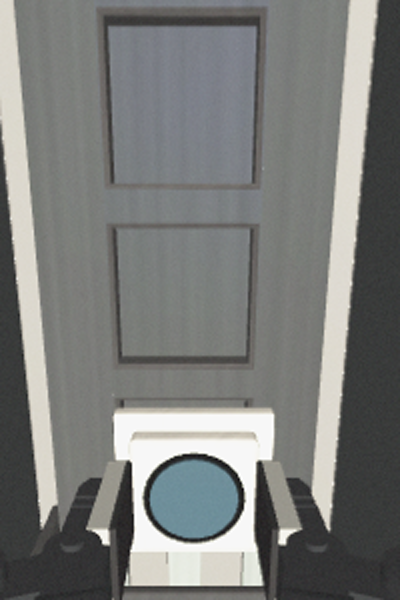

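Emit:
play_rows([
  {"claw": 3,"tx": 0,"ty": 0,"tz": -0.27,"ax": 0,"ay": 0,"az": 0},
  {"claw": 3,"tx": 0,"ty": 0,"tz": -0.27,"ax": 0,"ay": 0,"az": 0},
  {"claw": 3,"tx": 0,"ty": 0,"tz": -0.27,"ax": 0,"ay": 0,"az": 0},
  {"claw": 3,"tx": 0,"ty": 0,"tz": -0.27,"ax": 0,"ay": 0,"az": 0},
  {"claw": 3,"tx": 0,"ty": 0,"tz": -0.27,"ax": 0,"ay": 0,"az": 0},
  {"claw": 3,"tx": 0,"ty": 0,"tz": -0.27,"ax": 0,"ay": 0,"az": 0},
])

```text
time: 29.83
eef_pos: [0.5907, 0.0829, 0.0519]
tcp_rot: [0.516, -0.484, 0.484, -0.515]
contact_force: [-0.6, 0.2, -1.3]
opening: 0.407
```

```bash
python3 - <<'E'
from h import *
say(); print(unbed(ctrl.get_state()['eef_pos'])); snap('wrist','w18'); crop('w18',160,0,360,300,2,'w18c')
E
```

```text
t 29.83 tcp [590.7  82.9  51.9] yaw 3.59 F [-0.6  0.2 -1.3] op 0.407
[[-1.33404531 38.2959221 ]]
```

View pics/w18c.png

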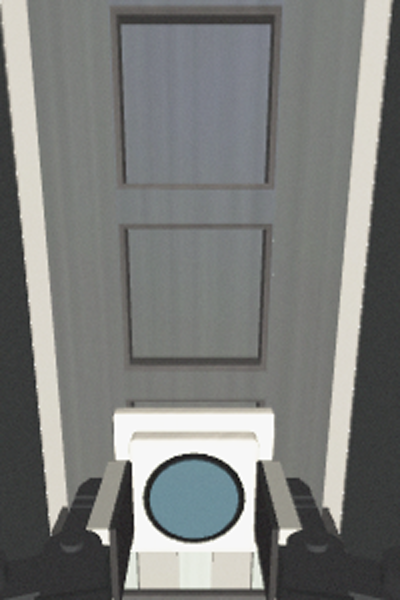

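Emit:
play_rows([
  {"claw": 3,"tx": 0,"ty": 0.2,"tz": 0.05,"ax": 0,"ay": 0,"az": 0},
  {"claw": 3,"tx": 0,"ty": 0.4,"tz": 0.05,"ax": 0,"ay": 0,"az": 0},
  {"claw": 3,"tx": 0,"ty": 0.6,"tz": 0.05,"ax": 0,"ay": 0,"az": 0},
  {"claw": 3,"tx": 0,"ty": 0.8,"tz": 0.05,"ax": 0,"ay": 0,"az": 0},
  {"claw": 3,"tx": 0,"ty": 0.8,"tz": 0.05,"ax": 0,"ay": 0,"az": 0},
])

```text
time: 30.3
eef_pos: [0.5908, 0.083, 0.0434]
tcp_rot: [0.516, -0.484, 0.484, -0.515]
contact_force: [-0.3, 0.5, -0.5]
opening: 0.4
```

```bash
python3 - <<'E'
from h import *
say(); print(unbed(ctrl.get_state()['eef_pos']))
E
```

```text
t 30.3 tcp [590.8  83.   43.4] yaw 3.59 F [-0.3  0.5 -0.5] op 0.4
[[-1.24607928 38.33943996]]
```

Slid in freely. Next I'll press down a little, release, lift and look.

Emit:
play_rows([
  {"claw": 3,"tx": 0,"ty": 0.15,"tz": 0,"ax": 0,"ay": 0,"az": 0},
  {"claw": 3,"tx": 0,"ty": 0.3,"tz": 0,"ax": 0,"ay": 0,"az": 0},
  {"claw": 3,"tx": 0,"ty": 0.3,"tz": 0,"ax": 0,"ay": 0,"az": 0},
])

```text
time: 30.55
eef_pos: [0.5912, 0.083, 0.043]
tcp_rot: [0.516, -0.484, 0.484, -0.515]
contact_force: [-5.5, -0.4, 9.2]
opening: 0.403
```

Emit:
play_rows([
  {"claw": 4,"tx": 0,"ty": -0.1,"tz": 0,"ax": 0,"ay": 0,"az": 0},
  {"claw": 5,"tx": 0,"ty": -0.1,"tz": 0,"ax": 0,"ay": 0,"az": 0},
  {"claw": 5,"tx": 0,"ty": -0.1,"tz": 0,"ax": 0,"ay": 0,"az": 0},
  {"claw": 5,"tx": 0,"ty": -2,"tz": 0,"ax": 0,"ay": 0,"az": 0},
  {"claw": 5,"tx": 0,"ty": -5,"tz": 0,"ax": 0,"ay": 0,"az": 0},
  {"claw": 5,"tx": 3,"ty": -8,"tz": 0,"ax": 0,"ay": 0,"az": 0},
  {"claw": 5,"tx": 6,"ty": -11,"tz": 0,"ax": 0,"ay": 0,"az": 0},
  {"claw": 5,"tx": 6,"ty": -11,"tz": 0,"ax": 0,"ay": 0,"az": 0},
  {"claw": 5,"tx": 6,"ty": -11,"tz": 0,"ax": 0,"ay": 0,"az": 0},
])

```text
time: 31.3
eef_pos: [0.5969, 0.0215, 0.1539]
tcp_rot: [-0.514, 0.483, -0.486, 0.516]
contact_force: [-0.3, 0.7, 0.3]
opening: 0.584
```

```bash
python3 - <<'E'
from h import *
say(); snap('wrist','w19'); p,d,M=load('w19'); crop('w19',170,0,340,230,2.6,'w19c')
goto((.457,-.234,.16),-8)
E
```

```text
t 31.3 tcp [596.9  21.5 153.9] yaw 3.45 F [-0.3  0.7  0.3] op 0.584
goto t [ 24.77  -0.87 -15.38] a [-0.1 11.5 -0. ] rows 7.0
```

View pics/w19c.png

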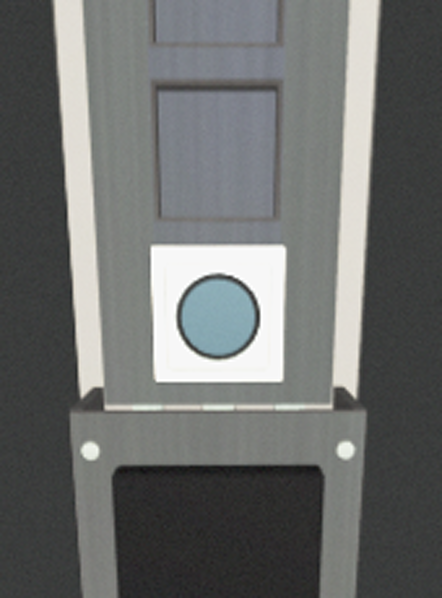

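Emit:
play_rows([
  {"claw": 5,"tx": 2,"ty": -1,"tz": -4,"ax": 0,"ay": 0,"az": 0},
  {"claw": 5,"tx": 24.8,"ty": -1,"tz": -15.4,"ax": 0,"ay": 11.5,"az": 0},
  {"claw": 5,"tx": 24.8,"ty": -1,"tz": -15.4,"ax": 0,"ay": 11.5,"az": 0},
  {"claw": 5,"tx": 24.8,"ty": -1,"tz": -15.4,"ax": 0,"ay": 11.5,"az": 0},
  {"claw": 5,"tx": 24.8,"ty": -1,"tz": -15.4,"ax": 0,"ay": 11.5,"az": 0},
  {"claw": 5,"tx": 24.8,"ty": -1,"tz": -15.4,"ax": 0,"ay": 11.5,"az": 0},
  {"claw": 5,"tx": 24.8,"ty": -1,"tz": -15.4,"ax": 0,"ay": 11.5,"az": 0},
  {"claw": 5,"tx": 24.8,"ty": -1,"tz": -15.4,"ax": 0,"ay": 11.5,"az": 0},
  {"claw": 5,"tx": 24.8,"ty": -1,"tz": -15.4,"ax": 0,"ay": 11.5,"az": 0},
  {"claw": 5,"tx": 24.8,"ty": -1,"tz": -15.4,"ax": 0,"ay": 11.5,"az": 0},
  {"claw": 5,"tx": 24.8,"ty": -1,"tz": -15.4,"ax": 0,"ay": 11.5,"az": 0},
  {"claw": 5,"tx": 24.8,"ty": -1,"tz": -15.4,"ax": 0,"ay": 11.5,"az": 0},
])

```text
time: 32.35
eef_pos: [0.4573, -0.2322, 0.1604]
tcp_rot: [-0.465, 0.533, -0.532, 0.465]
contact_force: [0.7, -0.4, -0.0]
opening: 0.588
```

```bash
python3 - <<'E'
from h import *
say(); snap('wrist','w20');cells('w20'); goto((.4357,-.2595,.06),-14.4)
E
```

```text
t 32.35 tcp [ 457.3 -232.2  160.4] yaw -7.76 F [ 0.7 -0.4 -0. ] op 0.588
px [240 206] win centre [ 436.5 -260.3   21. ] rect [ 437.1 -259.2] [47.6 46.6] ang 75.5
px [251  37] win centre [471.7 -97.4  21. ] rect [465.4 -95.6] [61.4 58.8] ang 76.0
goto t [ 2.99 10.06 -1.78] a [ 0.   6.6 -0. ] rows 3.0
```

View pics/w20.png

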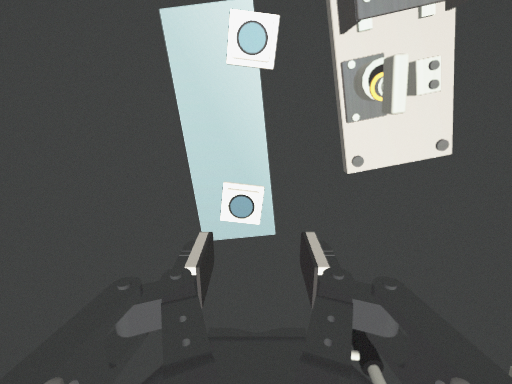

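Emit:
play_rows([
  {"claw": 5,"tx": 3,"ty": 4,"tz": -1.8,"ax": 0,"ay": 6.7,"az": 0},
  {"claw": 5,"tx": 3,"ty": 8,"tz": -1.8,"ax": 0,"ay": 6.7,"az": 0},
  {"claw": 5,"tx": 3,"ty": 11,"tz": -1.8,"ax": 0,"ay": 6.7,"az": 0},
  {"claw": 5,"tx": 3,"ty": 11,"tz": -1.8,"ax": 0,"ay": 6.7,"az": 0},
  {"claw": 5,"tx": 3,"ty": 11,"tz": -1.8,"ax": 0,"ay": 6.7,"az": 0},
  {"claw": 5,"tx": 3,"ty": 11,"tz": -1.8,"ax": 0,"ay": 6.7,"az": 0},
  {"claw": 5,"tx": 3,"ty": 11,"tz": -1.8,"ax": 0,"ay": 6.7,"az": 0},
])

```text
time: 32.98
eef_pos: [0.4372, -0.2624, 0.0542]
tcp_rot: [0.432, -0.557, 0.561, -0.433]
contact_force: [1.1, -0.2, 0.4]
opening: 0.587
```

```bash
python3 - <<'E'
from h import *
say(); goto((.4357,-.2595,.015),-14.5)
E
```

```text
t 32.98 tcp [ 437.2 -262.4   54.2] yaw -14.54 F [ 1.1 -0.2  0.4] op 0.587
goto t [-0.25  3.92 -0.23] a [-0.3 -0.   0.2] rows 1.0
```

Emit:
play_rows([
  {"claw": 5,"tx": -0.3,"ty": 2,"tz": -0.2,"ax": 0,"ay": 0,"az": 0},
  {"claw": 5,"tx": -0.3,"ty": 3.5,"tz": -0.2,"ax": 0,"ay": 0,"az": 0},
  {"claw": 5,"tx": -0.3,"ty": 3.9,"tz": -0.2,"ax": 0,"ay": 0,"az": 0},
  {"claw": 5,"tx": -0.3,"ty": 3.9,"tz": -0.2,"ax": 0,"ay": 0,"az": 0},
  {"claw": 3,"tx": -0.3,"ty": 3.9,"tz": -0.2,"ax": 0,"ay": 0,"az": 0},
  {"claw": 3,"tx": -0.3,"ty": 3.9,"tz": -0.2,"ax": 0,"ay": 0,"az": 0},
  {"claw": 3,"tx": -0.3,"ty": 3.9,"tz": -0.2,"ax": 0,"ay": 0,"az": 0},
  {"claw": 3,"tx": -0.3,"ty": 3.9,"tz": -0.2,"ax": 0,"ay": 0,"az": 0},
  {"claw": 3,"tx": -0.3,"ty": 3.9,"tz": -0.2,"ax": 0,"ay": 0,"az": 0},
])

```text
time: 33.73
eef_pos: [0.4354, -0.2592, 0.0143]
tcp_rot: [0.432, -0.558, 0.561, -0.433]
contact_force: [0.4, 1.6, 6.3]
opening: 0.405
```

```bash
python3 - <<'E'
from h import *
say(); goto((.475,bed(0,.0913,0)[1],.10),3.63);goto(bed(-.0005,.0913,.06),3.63)
E
```

```text
t 33.73 tcp [ 435.4 -259.2   14.3] yaw -14.62 F [0.4 1.6 6.3] op 0.405
goto t [-39.22  -8.66  -6.11] a [ -0.2 -18.2   0.1] rows 10.0
goto t [-42.08  -4.62   4.83] a [ -0.2 -18.2   0.1] rows 11.0
```

Emit:
play_rows([
  {"claw": 3,"tx": 0,"ty": -2,"tz": 0,"ax": 0,"ay": 0,"az": 0},
  {"claw": 3,"tx": 0,"ty": -5,"tz": 0,"ax": 0,"ay": 0,"az": 0},
  {"claw": 3,"tx": -3,"ty": -8,"tz": 0,"ax": 0,"ay": 0,"az": 0},
  {"claw": 3,"tx": -7,"ty": -8.6,"tz": -1,"ax": 0,"ay": -3,"az": 0},
  {"claw": 3,"tx": -11,"ty": -8.6,"tz": -2,"ax": 0,"ay": -6,"az": 0},
  {"claw": 3,"tx": -15,"ty": -8.6,"tz": -3,"ax": 0,"ay": -9,"az": 0},
  {"claw": 3,"tx": -19,"ty": -8.6,"tz": -4,"ax": 0,"ay": -12,"az": 0},
  {"claw": 3,"tx": -23,"ty": -8.6,"tz": -5,"ax": 0,"ay": -15,"az": 0},
  {"claw": 3,"tx": -27,"ty": -8.6,"tz": -6,"ax": 0,"ay": -18.2,"az": 0},
  {"claw": 3,"tx": -31,"ty": -8.6,"tz": -6,"ax": 0,"ay": -18.2,"az": 0},
  {"claw": 3,"tx": -35,"ty": -8.6,"tz": -6,"ax": 0,"ay": -18.2,"az": 0},
  {"claw": 3,"tx": -39,"ty": -8.6,"tz": -6,"ax": 0,"ay": -18.2,"az": 0},
])

```text
time: 34.73
eef_pos: [0.4738, 0.1366, 0.0985]
tcp_rot: [-0.515, 0.484, -0.484, 0.516]
contact_force: [-0.0, -1.1, -0.8]
opening: 0.405
```

```bash
python3 - <<'E'
from h import *
say(); goto(bed(-.0005,.0919,.07),3.63)
E
```

```text
t 34.73 tcp [473.8 136.6  98.5] yaw 3.61 F [-0.  -1.1 -0.8] op 0.405
goto t [ 0.73  2.85 11.41] a [-0. -0.  0.] rows 3.0
```

Emit:
play_rows([
  {"claw": 3,"tx": 0.4,"ty": 0,"tz": 4,"ax": 0,"ay": 0,"az": 0},
  {"claw": 3,"tx": 0.6,"ty": 0,"tz": 8,"ax": 0,"ay": 0,"az": 0},
  {"claw": 3,"tx": 0.6,"ty": 2.8,"tz": 11.2,"ax": 0,"ay": 0,"az": 0},
  {"claw": 3,"tx": 0.6,"ty": 2.8,"tz": 11.2,"ax": 0,"ay": 0,"az": 0},
  {"claw": 3,"tx": 0.6,"ty": 2.8,"tz": 11.2,"ax": 0,"ay": 0,"az": 0},
  {"claw": 3,"tx": 0.6,"ty": 2.8,"tz": 11.2,"ax": 0,"ay": 0,"az": 0},
  {"claw": 3,"tx": 0.6,"ty": 2.8,"tz": 11.2,"ax": 0,"ay": 0,"az": 0},
])

```text
time: 35.32
eef_pos: [0.5859, 0.1356, 0.0715]
tcp_rot: [-0.515, 0.484, -0.484, 0.516]
contact_force: [0.1, 1.2, -0.2]
opening: 0.4
```

```bash
python3 - <<'E'
from h import *
say(); print(unbed(ctrl.get_state()['eef_pos'])); snap('wrist','w21'); crop('w21',160,0,360,300,2,'w21c'); goto(bed(-.0005,.0919,.053),3.63)
E
```

```text
t 35.32 tcp [585.9 135.6  71.5] yaw 3.59 F [ 0.1  1.2 -0.2] op 0.4
[[-2.84015495 91.16481046]]
goto t [-0.07  1.91  0.2 ] a [-0.2 -0.   0. ] rows 1.0
```

View pics/w21c.png

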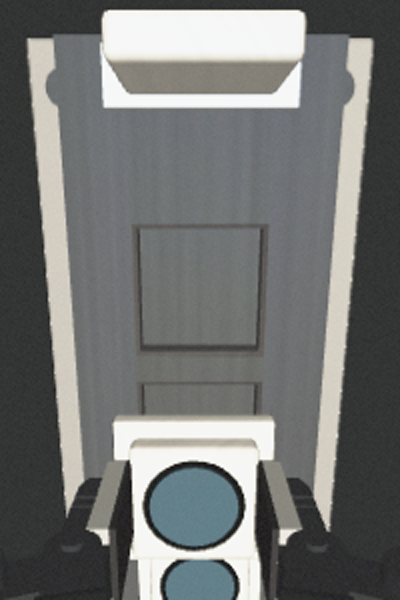

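Emit:
play_rows([
  {"claw": 3,"tx": -0.07,"ty": 1,"tz": 0.18,"ax": 0,"ay": 0,"az": 0},
  {"claw": 3,"tx": -0.07,"ty": 1.7,"tz": 0.18,"ax": 0,"ay": 0,"az": 0},
  {"claw": 3,"tx": -0.07,"ty": 1.7,"tz": 0.18,"ax": 0,"ay": 0,"az": 0},
  {"claw": 3,"tx": -0.07,"ty": 1.7,"tz": 0.18,"ax": 0,"ay": 0,"az": 0},
  {"claw": 3,"tx": -0.07,"ty": 1.7,"tz": 0.18,"ax": 0,"ay": 0,"az": 0},
  {"claw": 3,"tx": -0.07,"ty": 1.7,"tz": 0.18,"ax": 0,"ay": 0,"az": 0},
])

```text
time: 35.87
eef_pos: [0.5881, 0.1365, 0.0534]
tcp_rot: [-0.515, 0.484, -0.484, 0.516]
contact_force: [0.0, -0.1, -0.1]
opening: 0.406
```

```bash
python3 - <<'E'
from h import *
say(); print(unbed(ctrl.get_state()['eef_pos']));  goto(bed(-.0006,.0919,.0418),3.63)
E
```

```text
t 35.87 tcp [588.1 136.5  53.4] yaw 3.59 F [ 0.  -0.1 -0.1] op 0.406
[[-0.55507934 91.88706121]]
goto t [-0.    1.16 -0.01] a [-0. -0. -0.] rows 1.0
```

Emit:
play_rows([
  {"claw": 3,"tx": 0,"ty": 0.3,"tz": 0,"ax": 0,"ay": 0,"az": 0},
  {"claw": 3,"tx": 0,"ty": 0.5,"tz": 0,"ax": 0,"ay": 0,"az": 0},
  {"claw": 3,"tx": 0,"ty": 0.7,"tz": 0,"ax": 0,"ay": 0,"az": 0},
  {"claw": 3,"tx": 0,"ty": 0.9,"tz": 0,"ax": 0,"ay": 0,"az": 0},
  {"claw": 3,"tx": 0,"ty": 1.1,"tz": 0,"ax": 0,"ay": 0,"az": 0},
  {"claw": 3,"tx": 0,"ty": 1.1,"tz": 0,"ax": 0,"ay": 0,"az": 0},
])

```text
time: 36.37
eef_pos: [0.5881, 0.1365, 0.0421]
tcp_rot: [0.515, -0.484, 0.484, -0.515]
contact_force: [0.0, 0.5, -0.8]
opening: 0.403
```

```bash
python3 - <<'E'
from h import *
say(); print(unbed(ctrl.get_state()['eef_pos']))
E
```

```text
t 36.37 tcp [588.1 136.5  42.1] yaw 3.59 F [ 0.   0.5 -0.8] op 0.403
[[-0.62679808 91.89695647]]
```

Freely down again. Pressing, releasing and going back for the last cell.

Emit:
play_rows([
  {"claw": 3,"tx": 0,"ty": 0.15,"tz": 0,"ax": 0,"ay": 0,"az": 0},
  {"claw": 3,"tx": 0,"ty": 0.3,"tz": 0,"ax": 0,"ay": 0,"az": 0},
  {"claw": 3,"tx": 0,"ty": 0.3,"tz": 0,"ax": 0,"ay": 0,"az": 0},
])

```text
time: 36.62
eef_pos: [0.5883, 0.1365, 0.0418]
tcp_rot: [0.516, -0.484, 0.484, -0.515]
contact_force: [-7.4, -0.6, 13.3]
opening: 0.406
```

Emit:
play_rows([
  {"claw": 4,"tx": 0,"ty": -0.1,"tz": 0,"ax": 0,"ay": 0,"az": 0},
  {"claw": 5,"tx": 0,"ty": -0.1,"tz": 0,"ax": 0,"ay": 0,"az": 0},
  {"claw": 5,"tx": 0,"ty": -0.1,"tz": 0,"ax": 0,"ay": 0,"az": 0},
  {"claw": 5,"tx": 0,"ty": -2,"tz": 0,"ax": 0,"ay": 0,"az": 0},
  {"claw": 5,"tx": 0,"ty": -5,"tz": 0,"ax": 0,"ay": 0,"az": 0},
  {"claw": 5,"tx": 3,"ty": -8,"tz": 0,"ax": 0,"ay": 0,"az": 0},
  {"claw": 5,"tx": 6,"ty": -11,"tz": 0,"ax": 0,"ay": 0,"az": 0},
  {"claw": 5,"tx": 6,"ty": -11,"tz": 0,"ax": 0,"ay": 0,"az": 0},
  {"claw": 5,"tx": 6,"ty": -11,"tz": 0,"ax": 0,"ay": 0,"az": 0},
])

```text
time: 37.37
eef_pos: [0.5935, 0.0752, 0.1516]
tcp_rot: [-0.514, 0.483, -0.486, 0.516]
contact_force: [0.3, 0.4, -0.4]
opening: 0.586
```

```bash
python3 - <<'E'
from h import *
say(); snap('wrist','w22'); crop('w22',170,0,340,230,2.6,'w22c')
goto((.46,-.16,.16),-10)
E
```

```text
t 37.37 tcp [593.5  75.2 151.6] yaw 3.44 F [ 0.3  0.4 -0.4] op 0.586
goto t [ 22.76  -1.09 -14.61] a [-0.1 13.5 -0. ] rows 7.0
```

View pics/w22c.png

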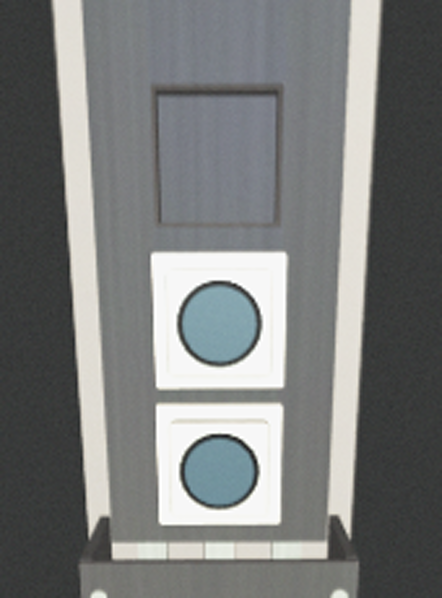

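Both cells sit square in recesses 0 and 1; recess 2 is still free. Now the displaced cell.

Emit:
play_rows([
  {"claw": 5,"tx": 0,"ty": -1,"tz": -4,"ax": 0,"ay": 0,"az": 0},
  {"claw": 5,"tx": 22.8,"ty": -1,"tz": -14.6,"ax": 0,"ay": 13.5,"az": 0},
  {"claw": 5,"tx": 22.8,"ty": -1,"tz": -14.6,"ax": 0,"ay": 13.5,"az": 0},
  {"claw": 5,"tx": 22.8,"ty": -1,"tz": -14.6,"ax": 0,"ay": 13.5,"az": 0},
  {"claw": 5,"tx": 22.8,"ty": -1,"tz": -14.6,"ax": 0,"ay": 13.5,"az": 0},
  {"claw": 5,"tx": 22.8,"ty": -1,"tz": -14.6,"ax": 0,"ay": 13.5,"az": 0},
  {"claw": 5,"tx": 22.8,"ty": -1,"tz": -14.6,"ax": 0,"ay": 13.5,"az": 0},
  {"claw": 5,"tx": 22.8,"ty": -1,"tz": -14.6,"ax": 0,"ay": 13.5,"az": 0},
  {"claw": 5,"tx": 22.8,"ty": -1,"tz": -14.6,"ax": 0,"ay": 13.5,"az": 0},
  {"claw": 5,"tx": 22.8,"ty": -1,"tz": -14.6,"ax": 0,"ay": 13.5,"az": 0},
  {"claw": 5,"tx": 22.8,"ty": -1,"tz": -14.6,"ax": 0,"ay": 13.5,"az": 0},
])

```text
time: 38.33
eef_pos: [0.4602, -0.1584, 0.1579]
tcp_rot: [-0.456, 0.542, -0.54, 0.455]
contact_force: [1.0, 0.3, -0.8]
opening: 0.585
```

```bash
python3 - <<'E'
from h import *
say(); snap('wrist','w23');cells('w23')
E
```

```text
t 38.33 tcp [ 460.2 -158.4  157.9] yaw -9.8 F [ 1.   0.3 -0.8] op 0.585
```

View pics/w23.png

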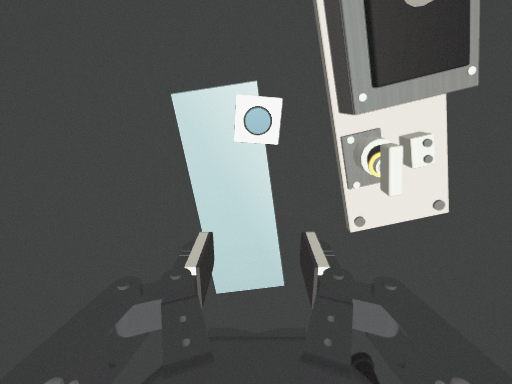

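```bash
python3 - <<'E'
from h import *
p,d,M=load('w23'); crop('w23',215,75,300,160,6,'w23c')
c=cast(M,[(236,95),(282,98),(278,145),(234,141)],.015)*1000;w=cast(M,[(257.5,120.5)],.021)*1000
print(c.round(1),c.mean(0),w)
for a,b in ((0,1),(3,2),(1,2),(0,3)):
    v=c[b]-c[a]; print(np.rad2deg(np.arctan2(v[1],v[0])),np.linalg.norm(v))
print(d[100:142:8,240:280:6])
K,D,Rm,t=M
# depth -> height at flange corners
for u,v in ((240,99),(277,102),(273,140),(238,137)):
    uu=cv2.undistortPoints(np.array([[[u,v]]],float),K,D)[0,0]; P=Rm.T@(np.array([uu[0],uu[1],1])*d[v,u]-t); print(u,v,(P*1000).round(1))
E
```

```text
[[ 455.   -70.5   15. ]
 [ 499.3  -81.    15. ]
 [ 488.6 -126.3   15. ]
 [ 444.2 -114.5   15. ]] [471.79328782 -98.09082164  15.        ] [[471.83166839 -97.82935736  21.        ]]
-13.312202285681193 45.558676723263
-14.935331005899489 45.975131754613415
-103.25681665130395 46.52539844164688
-103.75947200439741 45.224502093806194
[[0.2706512  0.27220577 0.27162802 0.27197757 0.2719214  0.2705103
  0.27030575]
 [0.26885387 0.2671702  0.26603097 0.265573   0.26706472 0.26805013
  0.2673507 ]
 [0.26993847 0.26955605 0.26865867 0.26855156 0.2698711  0.26886022
  0.2763944 ]
 [0.27224803 0.27144995 0.2714819  0.2719072  0.2709874  0.27075997
  0.2787827 ]
 [0.2743443  0.2739166  0.27292618 0.27344576 0.27264056 0.27294782
  0.28092661]
 [0.28265515 0.28398958 0.2832365  0.2834356  0.28276476 0.28369245
  0.28296873]]
240 99 [458.1 -74.9  14.7]
277 102 [494.  -83.9  13.5]
273 140 [ 484.3 -120.3   15.4]
238 137 [ 449.  -111.2   14.2]
```

View pics/w23c.png

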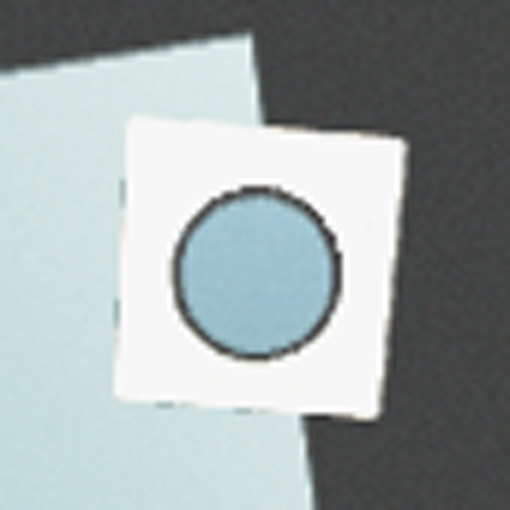

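```bash
python3 - <<'E'
from h import *
say(); goto((.4707,-.0977,.06),-13.6)
E
```

```text
t 38.38 tcp [ 460.4 -158.4  158.2] yaw -9.77 F [0.3 0.2 0.8] op 0.583
goto t [-6.15  9.82  0.  ] a [ 0.1  3.8 -0.1] rows 3.0
```

Emit:
play_rows([
  {"claw": 5,"tx": -6.1,"ty": 3,"tz": 0,"ax": 0,"ay": 3.8,"az": 0},
  {"claw": 5,"tx": -6.1,"ty": 7,"tz": 0,"ax": 0,"ay": 3.8,"az": 0},
  {"claw": 5,"tx": -6.1,"ty": 10.5,"tz": 0,"ax": 0,"ay": 3.8,"az": 0},
  {"claw": 5,"tx": -6.1,"ty": 10.5,"tz": 0,"ax": 0,"ay": 3.8,"az": 0},
  {"claw": 5,"tx": -6.1,"ty": 10.5,"tz": 0,"ax": 0,"ay": 3.8,"az": 0},
  {"claw": 5,"tx": -6.1,"ty": 10.5,"tz": 0,"ax": 0,"ay": 3.8,"az": 0},
  {"claw": 5,"tx": -6.1,"ty": 10.5,"tz": 0,"ax": 0,"ay": 3.8,"az": 0},
])

```text
time: 38.97
eef_pos: [0.4729, -0.1009, 0.0566]
tcp_rot: [0.436, -0.555, 0.557, -0.438]
contact_force: [0.3, -0.2, -0.1]
opening: 0.584
```

```bash
python3 - <<'E'
from h import *
say(); goto((.4707,-.0977,.0145),-13.6)
E
```

```text
t 38.97 tcp [ 472.9 -100.9   56.6] yaw -13.69 F [ 0.3 -0.2 -0.1] op 0.584
goto t [-0.26  4.21 -0.31] a [-0.3 -0.1  0.1] rows 2.0
```

Emit:
play_rows([
  {"claw": 5,"tx": -0.28,"ty": 2,"tz": -0.25,"ax": 0,"ay": 0,"az": 0},
  {"claw": 5,"tx": -0.28,"ty": 3.7,"tz": -0.25,"ax": 0,"ay": 0,"az": 0},
  {"claw": 5,"tx": -0.28,"ty": 4.15,"tz": -0.25,"ax": 0,"ay": 0,"az": 0},
  {"claw": 5,"tx": -0.28,"ty": 4.15,"tz": -0.25,"ax": 0,"ay": 0,"az": 0},
  {"claw": 3,"tx": -0.28,"ty": 4.15,"tz": -0.25,"ax": 0,"ay": 0,"az": 0},
  {"claw": 3,"tx": -0.28,"ty": 4.15,"tz": -0.25,"ax": 0,"ay": 0,"az": 0},
  {"claw": 3,"tx": -0.28,"ty": 4.15,"tz": -0.25,"ax": 0,"ay": 0,"az": 0},
  {"claw": 3,"tx": -0.28,"ty": 4.15,"tz": -0.25,"ax": 0,"ay": 0,"az": 0},
  {"claw": 3,"tx": -0.28,"ty": 4.15,"tz": -0.25,"ax": 0,"ay": 0,"az": 0},
])

```text
time: 39.72
eef_pos: [0.4708, -0.0977, 0.0147]
tcp_rot: [0.436, -0.555, 0.557, -0.437]
contact_force: [-1.9, -1.2, 5.5]
opening: 0.406
```

```bash
python3 - <<'E'
from h import *
say(); goto((.475,bed(0,.143,0)[1],.10),3.63)
E
```

```text
t 39.72 tcp [470.8 -97.7  14.7] yaw -13.7 F [-1.9 -1.2  5.5] op 0.406
goto t [-27.8   -8.59  -6.31] a [ -0.2 -17.3   0.1] rows 8.0
```

Emit:
play_rows([
  {"claw": 3,"tx": 0,"ty": -2,"tz": 0,"ax": 0,"ay": 0,"az": 0},
  {"claw": 3,"tx": 0,"ty": -5,"tz": 0,"ax": 0,"ay": 0,"az": 0},
  {"claw": 3,"tx": -3,"ty": -8,"tz": -0.5,"ax": 0,"ay": 0,"az": 0},
  {"claw": 3,"tx": -7,"ty": -8.6,"tz": -2,"ax": 0,"ay": -4,"az": 0},
  {"claw": 3,"tx": -11,"ty": -8.6,"tz": -3,"ax": 0,"ay": -8,"az": 0},
  {"claw": 3,"tx": -15,"ty": -8.6,"tz": -4,"ax": 0,"ay": -12,"az": 0},
  {"claw": 3,"tx": -19,"ty": -8.6,"tz": -5,"ax": 0,"ay": -15,"az": 0},
  {"claw": 3,"tx": -23,"ty": -8.6,"tz": -6,"ax": 0,"ay": -17.3,"az": 0},
  {"claw": 3,"tx": -27.8,"ty": -8.6,"tz": -6.3,"ax": 0,"ay": -17.3,"az": 0},
  {"claw": 3,"tx": -27.8,"ty": -8.6,"tz": -6.3,"ax": 0,"ay": -17.3,"az": 0},
])

```text
time: 40.55
eef_pos: [0.4738, 0.1934, 0.0994]
tcp_rot: [-0.515, 0.483, -0.483, 0.518]
contact_force: [0.1, 0.2, -0.1]
opening: 0.403
```

```bash
python3 - <<'E'
from h import *
say(); goto(bed(-.0006,.1432,.07),3.63)
E
```

```text
t 40.55 tcp [473.8 193.4  99.4] yaw 3.87 F [ 0.1  0.2 -0.1] op 0.403
goto t [ 1.32  2.97 11.03] a [-0.1  0.2 -0.1] rows 3.0
```

Emit:
play_rows([
  {"claw": 3,"tx": 0.8,"ty": 0,"tz": 4,"ax": 0,"ay": 0.2,"az": 0},
  {"claw": 3,"tx": 1.1,"ty": 0,"tz": 8,"ax": 0,"ay": 0.2,"az": 0},
  {"claw": 3,"tx": 1.1,"ty": 2.8,"tz": 11,"ax": 0,"ay": 0.2,"az": 0},
  {"claw": 3,"tx": 1.1,"ty": 2.8,"tz": 11,"ax": 0,"ay": 0.2,"az": 0},
  {"claw": 3,"tx": 1.1,"ty": 2.8,"tz": 11,"ax": 0,"ay": 0.2,"az": 0},
  {"claw": 3,"tx": 1.1,"ty": 2.8,"tz": 11,"ax": 0,"ay": 0.2,"az": 0},
  {"claw": 3,"tx": 1.1,"ty": 2.8,"tz": 11,"ax": 0,"ay": 0.2,"az": 0},
])

```text
time: 41.13
eef_pos: [0.584, 0.1842, 0.0721]
tcp_rot: [-0.514, 0.485, -0.485, 0.515]
contact_force: [0.1, 1.1, -0.3]
opening: 0.404
```

```bash
python3 - <<'E'
from h import *
say(); goto(bed(-.0006,.1432,.053),3.63)
E
```

```text
t 41.13 tcp [584.  184.2  72.1] yaw 3.4 F [ 0.1  1.1 -0.3] op 0.404
goto t [-0.34  1.91  0.1 ] a [-0.1 -0.2 -0. ] rows 1.0
```

Emit:
play_rows([
  {"claw": 3,"tx": -0.34,"ty": 1,"tz": 0.1,"ax": 0,"ay": -0.2,"az": 0},
  {"claw": 3,"tx": -0.34,"ty": 1.7,"tz": 0.1,"ax": 0,"ay": -0.2,"az": 0},
  {"claw": 3,"tx": -0.34,"ty": 1.7,"tz": 0.1,"ax": 0,"ay": -0.2,"az": 0},
  {"claw": 3,"tx": -0.34,"ty": 1.7,"tz": 0.1,"ax": 0,"ay": -0.2,"az": 0},
  {"claw": 3,"tx": -0.34,"ty": 1.7,"tz": 0.1,"ax": 0,"ay": -0.2,"az": 0},
  {"claw": 3,"tx": -0.34,"ty": 1.7,"tz": 0.1,"ax": 0,"ay": -0.2,"az": 0},
])

```text
time: 41.63
eef_pos: [0.5851, 0.1877, 0.0541]
tcp_rot: [-0.515, 0.484, -0.484, 0.516]
contact_force: [0.3, 0.7, -0.5]
opening: 0.405
```

```bash
python3 - <<'E'
from h import *
say(); goto(bed(-.0006,.1432,.0422),3.63); snap('wrist','w24')
E
```

```text
t 41.63 tcp [585.1 187.7  54.1] yaw 3.6 F [ 0.3  0.7 -0.5] op 0.405
goto t [ 0.    1.19 -0.03] a [-0. -0. -0.] rows 1.0
```

View pics/w24.png

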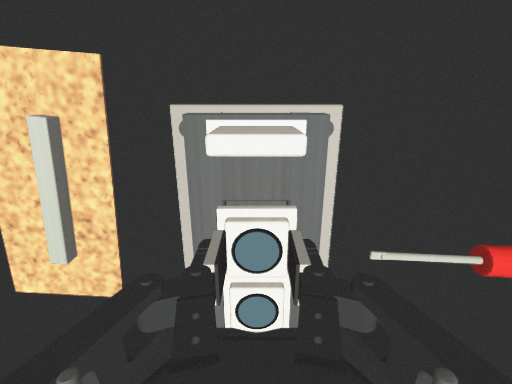

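Emit:
play_rows([
  {"claw": 3,"tx": 0,"ty": 0.3,"tz": 0,"ax": 0,"ay": 0,"az": 0},
  {"claw": 3,"tx": 0,"ty": 0.5,"tz": 0,"ax": 0,"ay": 0,"az": 0},
  {"claw": 3,"tx": 0,"ty": 0.7,"tz": 0,"ax": 0,"ay": 0,"az": 0},
  {"claw": 3,"tx": 0,"ty": 0.9,"tz": 0,"ax": 0,"ay": 0,"az": 0},
  {"claw": 3,"tx": 0,"ty": 1.15,"tz": 0,"ax": 0,"ay": 0,"az": 0},
  {"claw": 3,"tx": 0,"ty": 1.15,"tz": 0,"ax": 0,"ay": 0,"az": 0},
])

```text
time: 42.18
eef_pos: [0.5852, 0.1877, 0.0423]
tcp_rot: [-0.515, 0.484, -0.484, 0.515]
contact_force: [-0.2, 0.5, 0.3]
opening: 0.403
```

```bash
python3 - <<'E'
from h import *
say(); print(unbed(ctrl.get_state()['eef_pos']))
E
```

```text
t 42.18 tcp [585.2 187.7  42.3] yaw 3.59 F [-0.2  0.5  0.3] op 0.403
[[ -0.2417554  143.18880268]]
```

Emit:
play_rows([
  {"claw": 3,"tx": 0,"ty": 0.15,"tz": 0,"ax": 0,"ay": 0,"az": 0},
  {"claw": 3,"tx": 0,"ty": 0.3,"tz": 0,"ax": 0,"ay": 0,"az": 0},
  {"claw": 3,"tx": 0,"ty": 0.3,"tz": 0,"ax": 0,"ay": 0,"az": 0},
])

```text
time: 42.43
eef_pos: [0.5853, 0.1877, 0.0421]
tcp_rot: [0.516, -0.484, 0.484, -0.515]
contact_force: [-8.1, -0.7, 14.1]
opening: 0.402
```

Emit:
play_rows([
  {"claw": 4,"tx": 0,"ty": -0.1,"tz": 0,"ax": 0,"ay": 0,"az": 0},
  {"claw": 5,"tx": 0,"ty": -0.1,"tz": 0,"ax": 0,"ay": 0,"az": 0},
  {"claw": 5,"tx": 0,"ty": -0.1,"tz": 0,"ax": 0,"ay": 0,"az": 0},
  {"claw": 5,"tx": 0,"ty": -2,"tz": 0,"ax": 0,"ay": 0,"az": 0},
  {"claw": 5,"tx": 0,"ty": -5,"tz": 0,"ax": 0,"ay": 0,"az": 0},
  {"claw": 5,"tx": 3,"ty": -8,"tz": 0,"ax": 0,"ay": 0,"az": 0},
  {"claw": 5,"tx": 6,"ty": -11,"tz": 0,"ax": 0,"ay": 0,"az": 0},
  {"claw": 5,"tx": 8,"ty": -11,"tz": 0,"ax": 0,"ay": 0,"az": 0},
  {"claw": 5,"tx": 8,"ty": -11,"tz": 0,"ax": 0,"ay": 0,"az": 0},
  {"claw": 5,"tx": 8,"ty": -11,"tz": 0,"ax": 0,"ay": 0,"az": 0},
])

```text
time: 43.27
eef_pos: [0.59, 0.107, 0.149]
tcp_rot: [-0.515, 0.485, -0.485, 0.515]
contact_force: [0.3, 0.2, -0.6]
opening: 0.585
```

```bash
python3 - <<'E'
from h import *
say(); snap('wrist','w25'); p,d,M=load('w25')
crop('w25',160,0,350,260,2.3,'w25c')
K,D,Rm,t=M
ys,xs=np.mgrid[20:260:2,190:320:2]
uu=cv2.undistortPoints(np.stack([xs.ravel(),ys.ravel()],1).astype(float).reshape(-1,1,2),K,D)[:,0]
P=(np.c_[uu,np.ones(len(uu))]*d[ys.ravel(),xs.ravel()][:,None]-t)@Rm
B=unbed(P)
for cy in (39.3,91.3,143.2):
    for dx,dy in ((-20.5,-20.5),(20.5,-20.5),(-20.5,20.5),(20.5,20.5)):
        s=(abs(B[:,0]-.6-dx)<2)&(abs(B[:,1]-cy-dy)<2); print(cy,dx,dy,np.round(np.median(P[s,2])*1000,1),s.sum())
E
```

```text
t 43.27 tcp [590. 107. 149.] yaw 3.47 F [ 0.3  0.2 -0.6] op 0.585
39.3 -20.5 -20.5 41.8 4
39.3 20.5 -20.5 42.3 3
39.3 -20.5 20.5 41.6 5
39.3 20.5 20.5 41.6 5
91.3 -20.5 -20.5 42.5 3
91.3 20.5 -20.5 41.9 5
91.3 -20.5 20.5 41.7 8
91.3 20.5 20.5 41.6 6
143.2 -20.5 -20.5 41.3 9
143.2 20.5 -20.5 41.9 7
143.2 -20.5 20.5 42.6 6
143.2 20.5 20.5 41.5 6
```

View pics/w25c.png

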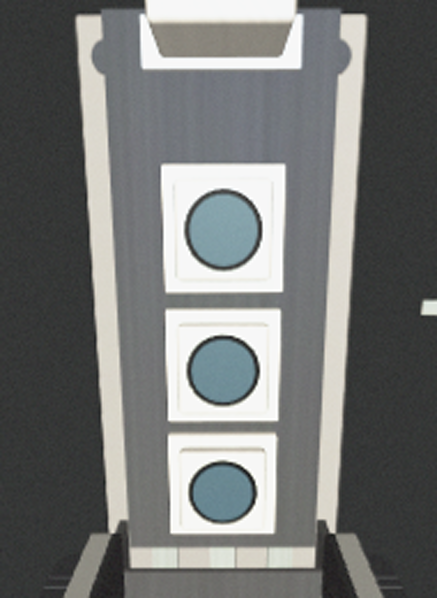

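```bash
python3 - <<'E'
from h import *
p,d,M=load('t4'); print('bottle',cast(M,[(95,205)],.05))
goto(bed(-.0005,.245,.15),3.63);goto(bed(-.0005,.245,.055),3.63)
E
```

```text
bottle [[0.53908646 0.42478341 0.05      ]]
goto t [-18.18  -0.19   0.04] a [ 0.1 -0.1 -0. ] rows 5.0
goto t [-18.18   9.31   0.05] a [ 0.1 -0.1 -0. ] rows 5.0
```

Emit:
play_rows([
  {"claw": 0,"tx": -6,"ty": -0.5,"tz": 0,"ax": 0,"ay": 0,"az": 0},
  {"claw": 0,"tx": -17.7,"ty": -0.5,"tz": 0,"ax": 0,"ay": 0,"az": 0},
  {"claw": 0,"tx": -17.7,"ty": -0.5,"tz": 0,"ax": 0,"ay": 0,"az": 0},
  {"claw": 0,"tx": -17.7,"ty": -0.5,"tz": 0,"ax": 0,"ay": 0,"az": 0},
  {"claw": 0,"tx": -17.7,"ty": -0.5,"tz": 0,"ax": 0,"ay": 0,"az": 0},
  {"claw": 0,"tx": -17.7,"ty": -0.5,"tz": 0,"ax": 0,"ay": 0,"az": 0},
  {"claw": 0,"tx": -17.7,"ty": 3,"tz": 0,"ax": 0,"ay": 0,"az": 0},
  {"claw": 0,"tx": -17.7,"ty": 3,"tz": 0,"ax": 0,"ay": 0,"az": 0},
  {"claw": 0,"tx": -17.7,"ty": 3,"tz": 0,"ax": 0,"ay": 0,"az": 0},
  {"claw": 0,"tx": -17.7,"ty": 3,"tz": 0,"ax": 0,"ay": 0,"az": 0},
])

```text
time: 44.15
eef_pos: [0.5787, 0.2834, 0.1188]
tcp_rot: [0.516, -0.485, 0.484, -0.515]
contact_force: [0.3, -0.2, 1.0]
opening: -0.001
```

```bash
python3 - <<'E'
from h import *
say(); print(unbed(ctrl.get_state()['eef_pos'])); snap('wrist','w26'); goto(bed(-.0005,.240,.06),3.63)
E
```

```text
t 44.15 tcp [578.7 283.4 118.8] yaw 3.53 F [ 0.3 -0.2  1. ] op -0.001
[[ -0.6324861  239.15340917]]
goto t [-0.06  6.   -0.07] a [-0.  -0.1 -0. ] rows 2.0
```

View pics/w26.png

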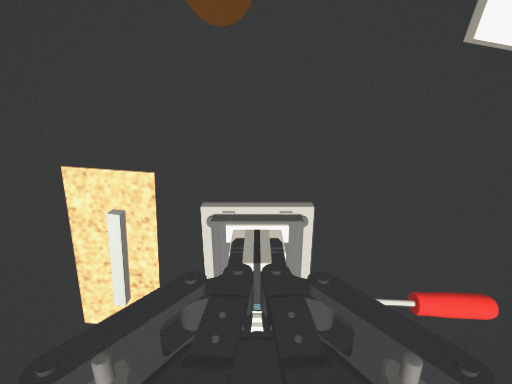

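Emit:
play_rows([
  {"claw": 0,"tx": 0,"ty": 3,"tz": 0,"ax": 0,"ay": 0,"az": 0},
  {"claw": 0,"tx": 0,"ty": 5.8,"tz": 0,"ax": 0,"ay": 0,"az": 0},
  {"claw": 0,"tx": 0,"ty": 5.8,"tz": 0,"ax": 0,"ay": 0,"az": 0},
  {"claw": 0,"tx": 0,"ty": 5.8,"tz": 0,"ax": 0,"ay": 0,"az": 0},
  {"claw": 0,"tx": 2,"ty": 5.8,"tz": 0,"ax": 0,"ay": 0,"az": 0},
  {"claw": 0,"tx": 3.5,"ty": 5.8,"tz": 0,"ax": 0,"ay": 0,"az": 0},
  {"claw": 0,"tx": 5,"ty": 5.8,"tz": 0,"ax": 0,"ay": 0,"az": 0},
  {"claw": 0,"tx": 6.5,"ty": 5.8,"tz": 0,"ax": 0,"ay": 0,"az": 0},
  {"claw": 0,"tx": 8,"ty": 5.8,"tz": 0,"ax": 0,"ay": 0,"az": 0},
  {"claw": 0,"tx": 9.5,"ty": 5.8,"tz": 0,"ax": 0,"ay": 0,"az": 0},
  {"claw": 0,"tx": 11,"ty": 5.8,"tz": 0,"ax": 0,"ay": 0,"az": 0},
  {"claw": 0,"tx": 12,"ty": 5.8,"tz": 0,"ax": 0,"ay": 0,"az": 0},
])

```text
time: 45.2
eef_pos: [0.5869, 0.1624, 0.0615]
tcp_rot: [-0.515, 0.484, -0.485, 0.515]
contact_force: [-0.2, 2.9, 1.4]
opening: 0.0
```

Emit:
play_rows([
  {"claw": 0,"tx": 1,"ty": 0,"tz": 0,"ax": 0,"ay": 0,"az": 0},
  {"claw": 0,"tx": 2,"ty": 0,"tz": 0,"ax": 0,"ay": 0,"az": 0},
  {"claw": 0,"tx": 3,"ty": 0,"tz": 0,"ax": 0,"ay": 0,"az": 0},
  {"claw": 0,"tx": 4,"ty": 0,"tz": 0,"ax": 0,"ay": 0,"az": 0},
  {"claw": 0,"tx": 4.5,"ty": 0,"tz": 0,"ax": 0,"ay": 0,"az": 0},
  {"claw": 0,"tx": 4.5,"ty": 0,"tz": 0,"ax": 0,"ay": 0,"az": 0},
])

```text
time: 45.7
eef_pos: [0.5887, 0.1181, 0.0605]
tcp_rot: [0.516, -0.484, 0.484, -0.514]
contact_force: [0.6, -0.1, -0.2]
opening: -0.004
```

```bash
python3 - <<'E'
from h import *
say(); print(unbed(ctrl.get_state()['eef_pos'])); snap('wrist','w27'); goto(bed(-.0005,.061,.06),3.63)
E
```

```text
t 45.7 tcp [588.7 118.1  60.5] yaw 3.55 F [ 0.6 -0.1 -0.2] op -0.004
[[-1.1925143  73.55748293]]
goto t [1.31 0.03 0.09] a [ 0.1 -0.1  0.1] rows 1.0
```

View pics/w27.png

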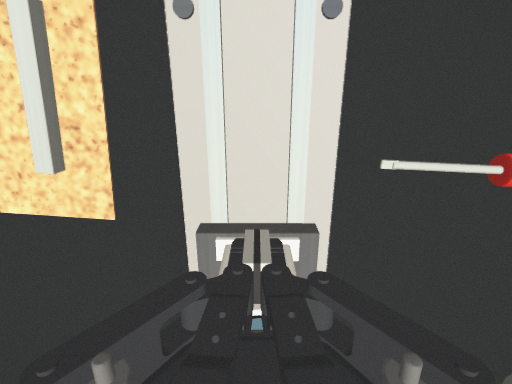

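Going smoothly through the gate. I'll push the rest in small steps until the stop is felt.

Emit:
play_rows([
  {"claw": 0,"tx": 0.4,"ty": 0,"tz": 0,"ax": 0,"ay": 0,"az": 0},
  {"claw": 0,"tx": 0.8,"ty": 0,"tz": 0,"ax": 0,"ay": 0,"az": 0},
  {"claw": 0,"tx": 1.2,"ty": 0,"tz": 0,"ax": 0,"ay": 0,"az": 0},
  {"claw": 0,"tx": 1.2,"ty": 0,"tz": 0,"ax": 0,"ay": 0,"az": 0},
])

```text
time: 46.08
eef_pos: [0.5895, 0.1072, 0.0606]
tcp_rot: [0.516, -0.484, 0.484, -0.515]
contact_force: [-0.5, 1.4, -0.2]
opening: -0.0
```

Emit:
play_rows([
  {"claw": 0,"tx": 0.2,"ty": 0,"tz": 0,"ax": 0,"ay": 0,"az": 0},
  {"claw": 0,"tx": 0.4,"ty": 0,"tz": 0,"ax": 0,"ay": 0,"az": 0},
  {"claw": 0,"tx": 0.4,"ty": 0,"tz": 0,"ax": 0,"ay": 0,"az": 0},
])

```text
time: 46.33
eef_pos: [0.5898, 0.1052, 0.0608]
tcp_rot: [-0.515, 0.485, -0.483, 0.516]
contact_force: [0.3, 6.4, -1.9]
opening: 0.001
```

Emit:
play_rows([
  {"claw": 0,"tx": 0.3,"ty": 0,"tz": 0,"ax": 0,"ay": 0,"az": 0},
  {"claw": 0,"tx": 0.5,"ty": 0,"tz": 0,"ax": 0,"ay": 0,"az": 0},
  {"claw": 0,"tx": 0.5,"ty": 0,"tz": 0,"ax": 0,"ay": 0,"az": 0},
])

```text
time: 46.58
eef_pos: [0.5898, 0.1051, 0.0609]
tcp_rot: [-0.511, 0.488, -0.482, 0.518]
contact_force: [-0.6, 20.0, -1.6]
opening: 0.002
```

```bash
python3 - <<'E'
from h import *
say(); print(unbed(ctrl.get_state()['eef_pos']))
E
```

```text
t 46.58 tcp [589.8 105.1  60.9] yaw 3.39 F [-0.6 20.  -1.6] op 0.002
[[-0.89401404 60.45940276]]
```

Emit:
play_rows([
  {"claw": 0,"tx": -2,"ty": 0,"tz": 0,"ax": 0,"ay": 0,"az": 0},
  {"claw": 0,"tx": -4,"ty": 0,"tz": 0,"ax": 0,"ay": 0,"az": 0},
  {"claw": 0,"tx": -5,"ty": -4,"tz": 0,"ax": 0,"ay": 0,"az": 0},
  {"claw": 0,"tx": -5,"ty": -8,"tz": 0,"ax": 0,"ay": 0,"az": 0},
  {"claw": 0,"tx": -5,"ty": -12,"tz": 0,"ax": 0,"ay": 0,"az": 0},
  {"claw": 0,"tx": -2,"ty": -14,"tz": -4,"ax": 0,"ay": 0,"az": 0},
  {"claw": 0,"tx": 1,"ty": -14,"tz": -7,"ax": 0,"ay": 0,"az": 0},
  {"claw": 0,"tx": 1,"ty": -14,"tz": -7,"ax": 0,"ay": 0,"az": 0},
  {"claw": 0,"tx": 1,"ty": -14,"tz": -7,"ax": 0,"ay": 0,"az": 0},
])

```text
time: 47.33
eef_pos: [0.5202, 0.0827, 0.202]
tcp_rot: [-0.515, 0.484, -0.485, 0.515]
contact_force: [1.1, -0.0, -0.5]
opening: 0.002
```

```bash
python3 - <<'E'
from h import *
say(); snap('wrist','w28'); snap('top','t5'); snap('scene','s5'); crop('t5',130,155,370,280,3,'t5c'); crop('s5',170,100,400,280,3,'s5c')
goto((.60,-.205,.18),3.63)
E
```

```text
t 47.33 tcp [520.2  82.7 202. ] yaw 3.47 F [ 1.1 -0.  -0.5] op 0.002
goto t [29.38  2.12  5.98] a [-0.  -0.1  0. ] rows 8.0
```

View pics/t5c.png

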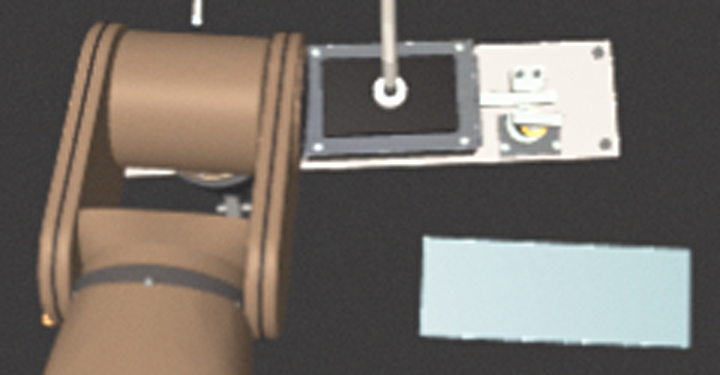

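View pics/s5c.png

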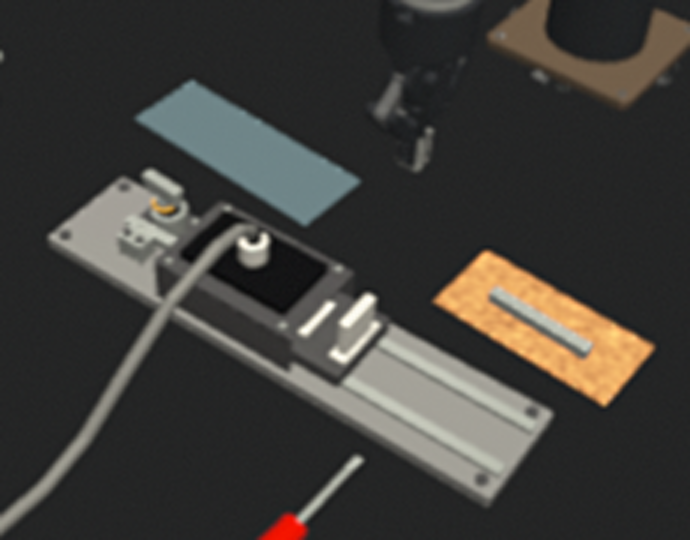

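View pics/w28.png

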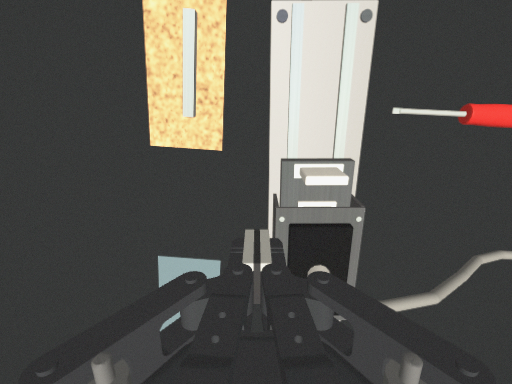

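Emit:
play_rows([
  {"claw": 0,"tx": 24,"ty": 0,"tz": 0,"ax": 0,"ay": 0,"az": 0},
  {"claw": 0,"tx": 24,"ty": 0,"tz": 0,"ax": 0,"ay": 0,"az": 0},
  {"claw": 0,"tx": 24,"ty": 0,"tz": 0,"ax": 0,"ay": 0,"az": 0},
  {"claw": 0,"tx": 24,"ty": 0,"tz": 0,"ax": 0,"ay": 0,"az": 0},
  {"claw": 0,"tx": 24,"ty": 0,"tz": 0,"ax": 0,"ay": 0,"az": 0},
  {"claw": 0,"tx": 24,"ty": 0,"tz": 0,"ax": 0,"ay": 0,"az": 0},
  {"claw": 0,"tx": 29.4,"ty": 2,"tz": 6,"ax": 0,"ay": 0,"az": 0},
  {"claw": 0,"tx": 29.4,"ty": 2,"tz": 6,"ax": 0,"ay": 0,"az": 0},
  {"claw": 0,"tx": 29.4,"ty": 2,"tz": 6,"ax": 0,"ay": 0,"az": 0},
  {"claw": 0,"tx": 29.4,"ty": 2,"tz": 6,"ax": 0,"ay": 0,"az": 0},
  {"claw": 0,"tx": 29.4,"ty": 2,"tz": 6,"ax": 0,"ay": 0,"az": 0},
])

```text
time: 48.4
eef_pos: [0.6001, -0.2046, 0.1797]
tcp_rot: [0.516, -0.485, 0.483, -0.515]
contact_force: [0.7, -1.0, 1.0]
opening: 0.0
```

```bash
python3 - <<'E'
from h import *
say(); snap('wrist','w29'); crop('w29',170,40,370,200,4,'w29c'); snap('top','t6')
a=cv2.imread('pics/t1.png');b=cv2.imread('pics/t6.png')
cv2.imwrite('pics/t6x.png',b)
E
```

```text
t 48.4 tcp [ 600.1 -204.6  179.7] yaw 3.64 F [ 0.7 -1.   1. ] op 0.0
```

View pics/w29c.png

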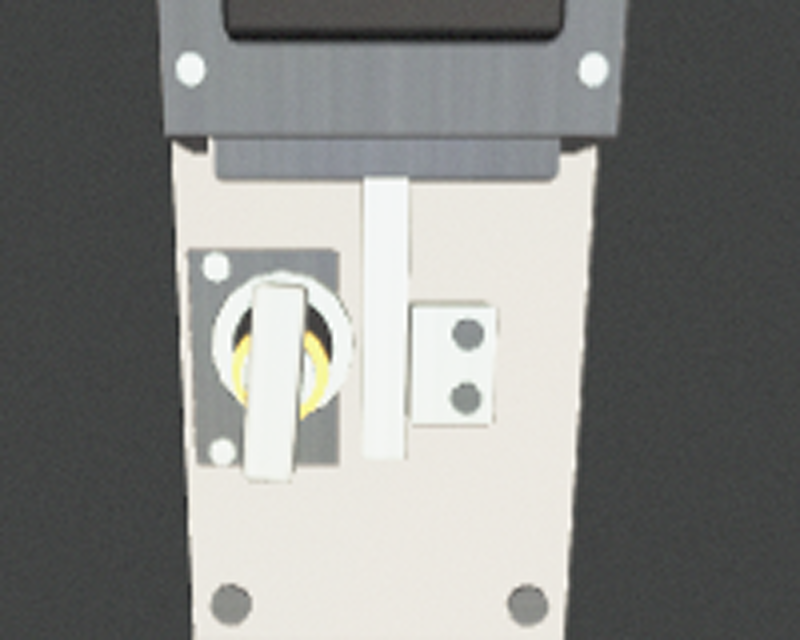

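View pics/t6.png

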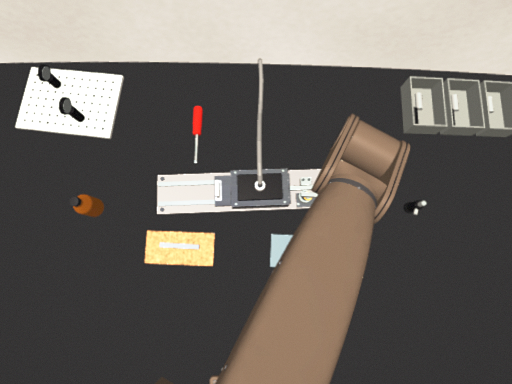

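The tongue runs clear between roller and fence. The wing is still about 5° clockwise, as I left it, and the gauge lies on its pad. The bottle, post and screwdriver are where they started.

```bash
python3 - <<'E'
from h import *
p,d,M=load('w29')
f=lambda *q:[(170+x/4,40+y/4) for x,y in q]
r=unbed(cast(M,f((213,342),(353,342)),.043)); fe=unbed(cast(M,f((412,304),(411,424)),.038))
print('gap',fe[:,0].mean()-r[:,0].mean()-18)
print(ctrl.sign_off())
E
```

```text
gap 14.463096020428935
the job is handed in; nothing more can be done
None
```

The exposure slide is set up for a run and the job is handed in, at about 48 s of the 210 s allowed.

- **Carriage back:** I drew it to the loading end until it met the end stop at about 14 N.
- **Roller setting:** I turned the eccentric bolt to about -5°. With the gauge held between roller and fence, I felt about 1.2–1.4 mm of sideways play. The gauge then slid back and forth in the gap without sticking, and I drew it out without touching the bolt. It is back flat on its cork pad.
- **Cells:** All three cells are pressed into recesses 0, 1 and 2. One had been knocked to the mat's edge earlier and was picked up from there. The first try at recess 0 landed on the rim about 3 mm off, so I lifted it, re-centred it and it went in freely. Depth readings put all flange tops at 41.3–42.6 mm, against 42.5 mm when fully home.
- **Carriage in:** I pushed it under the hood until it met the front stop at about 20 N. The handle is where it should be at full travel, and the tongue passed through the gate without catching.

**Last checks:** The pictures show the wing still at its setting and the bottle, post and screwdriver where they started.

**Disagreement:** The last camera estimate of the gap was 14.5 mm (1.5 mm of play), slightly more than I felt; both are under 2 mm. An earlier camera estimate of 14.8 mm, before the final turn of the bolt, was also on the high side.

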